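# Close the pump cover and hold the drive collar on the shaft flat

## Robot

A 7-joint arm with a two-finger parallel gripper is mounted at the origin on the work surface. World frame = base frame: x ahead of the robot, y to its left, z up, the work surface at z = 0. Lengths are in m, angles in rad, forces in N, time in s.
With the tool pointing down it reaches from about 0.375 to 0.925 m from the base axis. Payload 3.1 kg.
Tool frame: the origin (TCP) lies at the very end of the fingers, on their centre line; the grasp point (between the pads) lies 19 mm behind it (r.pinch_z is the distance from the TCP to the grasp point, in m); z points along the fingers, y is the direction in which the jaws open and shut (so a half turn about z gives the same grasp; the last joint's range is limited). The gripper opens to 85 mm and grips with 20 to 120 N. Pads are 22 mm wide; open, the fingers measure 114 mm over their backs; the gripper's body (76 mm by 85 mm) begins 54 mm behind the grasp point. The pads swing forward as they close: fully open they stand 13 mm farther back than shut.
Start: joints at [-1.274, 0.383, 0.044, 1.598, -0.018, 1.161, -0.05], TCP at [0.25, 0.6, 0.231] pointing down, gripper open.
Joint ranges: [-2.61, 2.61], [-0.41, 2.15], [-1.48, 1.57], [0, 2.5], [-1.57, 4.71], [0.05, 1.97], [-2.85, 2.85]. Speed limits (rad/s): [2.79, 2.79, 3.14, 3.14, 3.14, 3.14, 3.14].

## Interface

Orientations are given as [roll, pitch, yaw] about the fixed x, y, z axes, in that order (R = Rz(yaw) Ry(pitch) Rx(roll)).
In Python, from cell import r, eyes, close_job gives the robot as it stands.
- The arm moves only by the tool arm_command, never from a script. Its argument "increments" is a list of rows, each an object of numbers: "jaw": the gripper command: -1 is fully open, 1 is shut, values between are in proportion; "x", "y", "z": the shift along the tool's x, y, z in cm; "spin": the turn about the tool's z in rad. A call has exactly 5 rows; each row shifts and turns the commanded pose from where the row before left it, along the tool's axes as they then stand; what a row does not reach is not made up. A row lasts 1/12 s, in which the tool goes at most 41.7 mm and 7.16 degrees, less where a joint would pass 70% of its speed; a pose out of reach is approached as far as the arm can. A call with a gripper value outside its range is refused whole. The fingers move at their own pace and stop on an object; "newtons" is the grip in N (left out, the last holds). Time passes only in rows, so rows that do not move let the fingers close, or fill a call up. It gives the time, the measured TCP pose, the force and the opening at its end, in the units of the state.
- r.observe(): the state, without advancing time (a new reading comes with each control period).
- eyes.read_camera(name): name is "scene" or "top"; returns the picture (400x640x3 uint8, red, green, blue); there is no depth.
- eyes.get_calibration(name): a dict with "mtx" (3x3 intrinsics, pixels), "dist" ([k1, k2, p1, p2, k3] as OpenCV has them; the pictures are not rectified), "R" (3x3) and "t" (3): a world point X has camera coordinates R X + t. Camera axes: x right, y down, z forward; pixel columns grow to the right and rows downward; lengths in m; the calibration is good to about 2 mm. A picture is of the moment at which its call begins. get_calibration takes no time and is no camera call.
- close_job(): hands the job in, once; it reports no verdict.
The state is a dict: "time": time; "joint_pos": joint angles; "joint_velocities": joint speeds; "effort": joint torques, N m; "eef_pos": TCP position; "eef_rot": TCP orientation; "force": force on the tool from outside, world axes, zero at the start; "ft_torque": the same for the moment, N m; "grip_width": finger opening in m.
Only numpy, scipy, OpenCV 4.12 (cv2) and the standard library are available. Lean on these libraries where they do the work, as an engineer would, in place of code of your own. Each camera call takes 0.05 s, during which the arm holds its last target.

## Task

The pump head is loaded, so shut its clear cover right down, then pinch the shaft stub that stands up through the cover and turn it until you feel a fingertip lying on its flat and the flat faces the pump's front (the side with the dial and the switch). Then take the aluminium drive collar from the mat, slip it over the shaft with its brass thumbscrew pointing squarely at the flat, and hold it level about halfway up the flat, clear of the cover and not forced against the shaft, with the thumbscrew still facing the front and your fingers off it so that I can tighten it. Finish while holding it there in your grip, and leave the other things on the bench where they are.

Things in the scene. Friction and masses are not known exactly. Their poses are not given: they have to be found in the camera images.
- pump: Peristaltic pump, fixed on the bench: cream housing 155 x 125 mm, 105 mm tall, with a grey head 118 x 112 mm on top (to 137 mm). Origin at bench level below the vertical shaft axis; z up; x points out of its front (black panel with dial, green display and red switch, 76 mm from the axis).
- cover (a joint): Clear cover on the pump head, 110 mm wide, 5 mm thick, 124 mm from hinge line to front edge, slotted for the shaft. Value: opening angle in rad, 0 = shut (level, top face 142 mm above the bench), growing as it swings up and back, limit 1.9. Its stiff hinge keeps it where it is left; 0.1 N m moves it.
- cover_hinge (a point): Middle of the cover's hinge line, which runs along the pump's y axis at the back of the head: 60 mm behind the shaft's axis, 139.5 mm above the bench.
- cover_bar (a point): Middle of the outer (upper) face of the black grip bar (22 mm wide, 110 mm long) along the cover's front edge; 113 mm from the hinge line, 53 mm in front of the shaft's axis when shut.
- shaft: Steel shaft, 14 mm diameter, standing up through the cover. Turns endlessly by hand against 0.05 N m of friction and stays where left. Origin on its axis, level with the shut cover's top face (142 mm above the bench); z up; x points out of its flat. The stub ends 48 mm above the origin; a red mark on its end shows the flat's side.
- flat: The flat milled on the shaft, 11 mm wide, from 18 mm above the shaft's origin to its end (middle at 33 mm); below that the shaft is round. It lies 4 mm from the axis: a pinch on the flat measures 11 mm (centred 1.5 mm off the axis, away from the flat), on the round 14 mm. Origin 3.5 mm from the axis, 32 mm above the shaft's origin; axes as the shaft's.
- collar: Loose aluminium drive collar, about 0.05 kg: ring of 34 mm diameter (33 mm across its y sides), 18 mm tall, 15.6 mm bore, two 3 mm dogs on top. Origin at the centre of its underside; z up; x points outwards along its thumbscrew. It lies on the dark 3 mm mat in one of three spots, beside a black ring and a white cap. Gripped at its y sides the screw stays free.
- thumbscrew: Brass thumbscrew fixed in the collar, head 11 mm diameter from 20 to 30 mm out of the collar's axis. Origin on the collar's axis, 9 mm above its underside; x outwards along the screw. Its tip stands into the bore to 4.8 mm from the axis, so the collar passes down the flatted shaft only with the screw over the flat.
- stop_ring: Bystander: black steel ring, 38 mm diameter, 12 mm tall, lying on the mat; origin at the centre of its underside.
- roller_cap: Bystander: white plastic cap, 32 mm diameter, 24 mm tall, on the mat; origin at the centre of its underside.
- screwdriver: Bystander: screwdriver 190 mm long lying on the bench along its x.
- multimeter: Bystander: yellow hand-held multimeter 165 x 80 x 34 mm, lying on the bench; origin at the centre of its underside.
- buffer_bottle: Bystander: white plastic bottle, 72 mm diameter, 155 mm tall; origin at the centre of its underside.
- beaker: Bystander: glass beaker, 72 mm diameter, 92 mm tall; origin at the centre of its underside.
- spare_cartridge: Bystander: orange and white pump cartridge 55 x 46 x 14 mm lying on the bench; origin at the centre of its underside.

How it is judged:
By the outcome, as a careful person would: the job done as asked, in the order asked, and still so for the second after the job is handed in, while the arm keeps its last pose, push and grip.
It also fails if it takes over 72 s, if anything falls off the work surface, if the arm or the gripper's body presses on something with over 40 N, if the wrist force passes 120 N, or if a joint passes its speed limit or range.

## Working session

There is one attempt and no reset: what is moved stays moved. The work goes in short steps, Python scripts to look and compute and a tool call to move; the robot and the scene stay as the last step left them, time stands still between calls to the robot, and variables do not carry over. Pictures are saved under pics/ and viewed, and the job is handed in when it is done.

Besides the shell and the picture viewer there is one more tool, called after ">>>" by a JSON object that holds its "api" and its "payload". arm_command: Moves the arm, as the interface text tells. Its arguments: {"type":"object","properties":{"increments":{"type":"array"},"newtons":{"type":"number"}},"required":["increments"]}

```bash
ls; mkdir -p pics
python3 - <<'E'
from cell import r, eyes
import cv2
print(r.observe(), r.pinch_z)
for n in ("scene","top"):
    im=eyes.read_camera(n); cv2.imwrite(f"pics/{n}0.png",im[:,:,::-1])
    c=eyes.get_calibration(n); print(n,c)
E
```

```text
pics
{'time': 0.0, 'joint_pos': array([-1.27383594,  0.38384392,  0.04381843,  1.59961566, -0.01792987,
        1.16119701, -0.0499209 ]), 'joint_velocities': array([ 5.81789355e-04, -2.48428402e-04,  5.93885055e-04,  7.66344019e-05,
        7.08448275e-04,  5.41143776e-04, -4.50723262e-04]), 'effort': array([-9.11230609e-05, -4.33460605e+01,  1.02428064e+00, -2.49516338e+01,
        1.05167486e-02,  1.13222451e-02,  6.41812960e-06]), 'eef_pos': array([0.24960039, 0.59912184, 0.22986184]), 'eef_rot': array([-3.13892312e+00,  1.10844797e-04,  2.74689307e+00]), 'force': array([ 0.35486375,  0.54780028, -0.67897056]), 'ft_torque': array([ 0.01363465,  0.00346551, -0.03278447]), 'grip_width': 0.08583044363895433} 0.0187
scene {'mtx': array([[458.70351997,   0.        , 317.98721958],
       [  0.        , 458.70351997, 204.39717459],
       [  0.        ,   0.        ,   1.        ]]), 'dist': array([-0.03072092,  0.        ,  0.        ,  0.        ,  0.        ]), 'R': array([[ 0.17712395,  0.98415585, -0.00802319],
       [ 0.7583132 , -0.14166525, -0.63631128],
       [-0.62736608,  0.10662188, -0.77139068]]), 't': array([-0.07556806, -0.32724594,  1.720712  ])}
top {'mtx': array([[464.17458627,   0.        , 321.89571733],
       [  0.        , 464.17458627, 191.25413222],
       [  0.        ,   0.        ,   1.        ]]), 'dist': array([-0.09711243,  0.        ,  0.        ,  0.        ,  0.        ]), 'R': array([[-0.02260756, -0.99973789, -0.00361308],
       [-0.9943034 ,  0.02286091, -0.10410628],
       [ 0.10416159,  0.00123891, -0.99455962]]), 't': array([0.00482442, 0.55061995, 1.3238065 ])}
```

View pics/scene0.png

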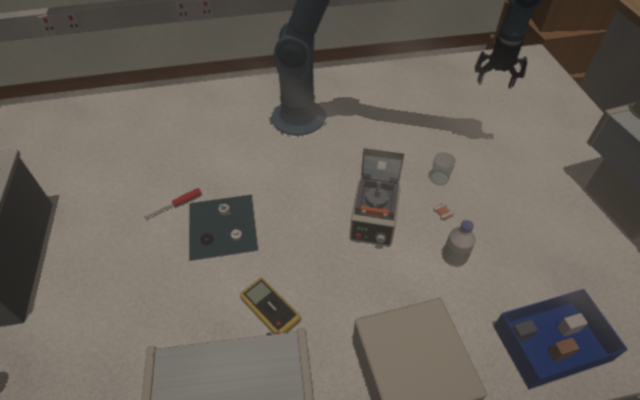

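View pics/top0.png

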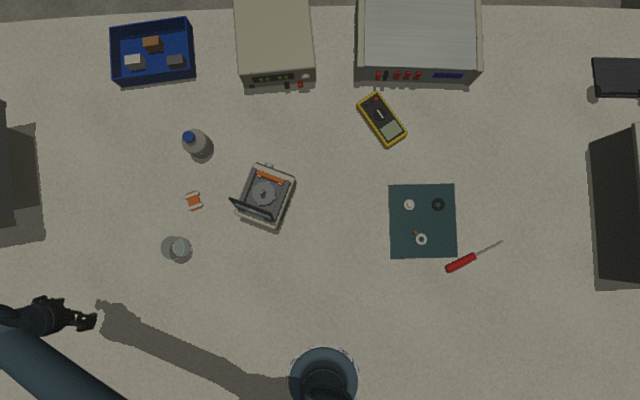

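The pump is at about (375,205) in scene and (265,195) in top, with its cover up at the back and its front facing away from the robot. The mat is at (222,227) in scene and (422,220) in top. Next I'll zoom in.

```bash
cat > h.py <<'E'
import numpy as np, cv2
from cell import r, eyes
def cal(n):
    c=eyes.get_calibration(n); return c["mtx"],c["dist"],c["R"],c["t"]
def ray(n,uv):
    K,d,R,t=cal(n); p=cv2.undistortPoints(np.array([[uv]],float),K,d)[0,0]
    return -R.T@t, R.T@np.array([p[0],p[1],1.])
def onz(n,uv,z):
    o,v=ray(n,uv); return o+v*(z-o[2])/v[2]
def proj(n,X):
    K,d,R,t=cal(n); return cv2.projectPoints(np.atleast_2d(np.array(X,float)),cv2.Rodrigues(R)[0],t,K,d)[0][:,0]
def tri(a,b):
    (o1,v1),(o2,v2)=ray("scene",a),ray("top",b)
    A=np.stack([v1,-v2],1); s=np.linalg.lstsq(A,o2-o1,rcond=None)[0]
    p,q=o1+s[0]*v1,o2+s[1]*v2; return (p+q)/2,np.linalg.norm(p-q)
def grab(n,tag):
    im=eyes.read_camera(n)[:,:,::-1].copy(); cv2.imwrite(f"pics/{n}{tag}.png",im); return im
def crop(im,box,k,name):
    x0,y0,x1,y1=box; cv2.imwrite(f"pics/{name}.png",cv2.resize(im[y0:y1,x0:x1],None,fx=k,fy=k,interpolation=cv2.INTER_CUBIC))
E
python3 - <<'E'
import cv2,numpy as np
from h import crop
s=cv2.imread("pics/scene0.png");t=cv2.imread("pics/top0.png")
g=lambda im:np.clip(im.astype(float)*1.5,0,255).astype(np.uint8)
crop(g(s),(335,140,425,250),5,"cs0");crop(g(t),(220,155,310,240),6,"ct0")
crop(g(s),(180,190,265,265),6,"ms0");crop(g(t),(380,175,465,265),6,"mt0")
E
```

```text
(no output)
```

View pics/cs0.png

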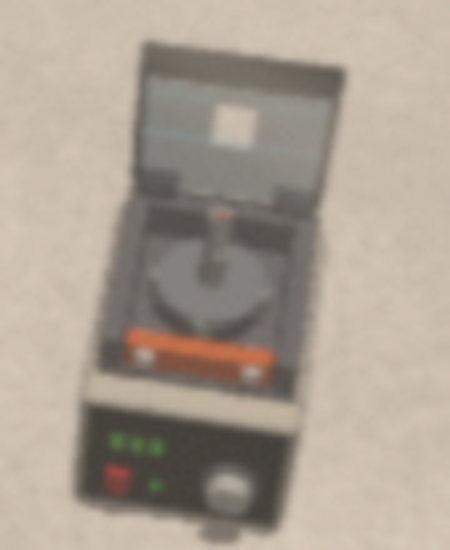

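View pics/ct0.png

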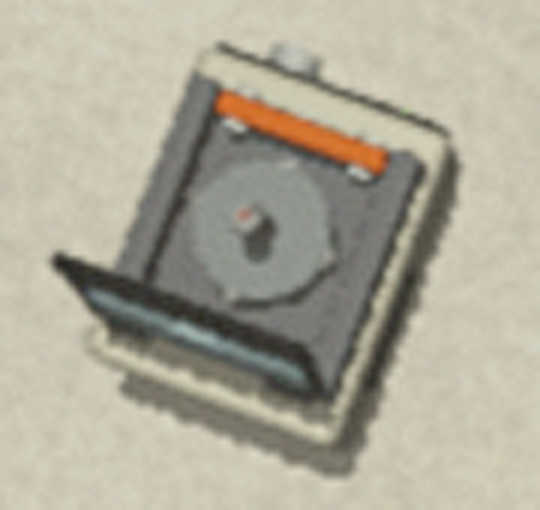

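View pics/ms0.png

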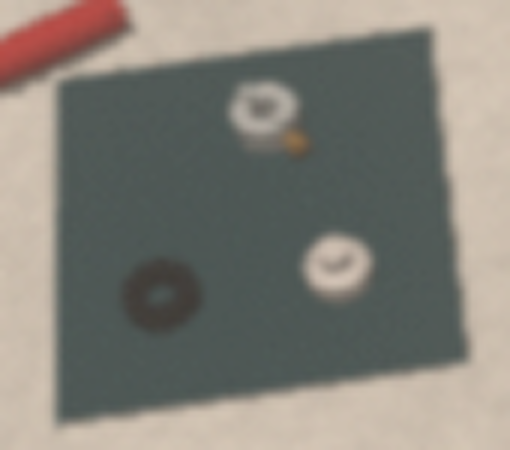

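View pics/mt0.png

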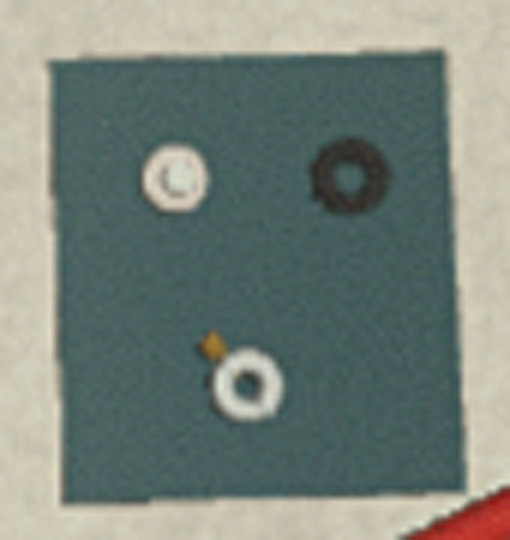

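Run:
```python
from h import *
T=lambda x,y:(220+x/6-.42,155+y/6-.42); S=lambda x,y:(335+x/5-.4,140+y/5-.4)
print("tip",tri(S(221,213),T(247,216)))
print("z190",onz("top",T(247,216),.190),onz("scene",S(221,213),.190))
cs=[T(215,48),T(450,135),T(335,440)]
P=[onz("top",c,.105) for c in cs]; print(P)
a=P[1]-P[0];b=P[1]-P[2];print(np.linalg.norm(a),np.linalg.norm(b),np.degrees(np.arctan2(a[1],a[0]))+90,np.degrees(np.arctan2(b[1],b[0])))
# cream front top edge in scene: (90,372?) 
Q=[onz("scene",S(*p),.105) for p in [(80,402),(292,433)]];a=Q[1]-Q[0];print(Q,np.linalg.norm(a),np.degrees(np.arctan2(a[1],a[0]))-90)
t=cv2.imread("pics/top0.png").astype(int);s=cv2.imread("pics/scene0.png").astype(int)
for n,im,bx in (("top",t,(250,160,290,190)),("scene",s,(350,195,395,220))):
    x0,y0,x1,y1=bx; c=im[y0:y1,x0:x1]; m=((c[:,:,2]-c[:,:,0])>50).astype(np.uint8)
    ys,xs=np.nonzero(m);W=np.array([onz(n,(x+x0,y+y0),.13)[:2] for x,y in zip(xs,ys)])
    w,v=np.linalg.eigh(np.cov(W.T)); v=v[:,1]; print(n,len(W),W.mean(0),np.degrees(np.arctan2(v[1],v[0])))
# cover bar ends: scene (145,42),(345,70); top (55,258),(325,395)
print("bar",tri(S(146,45),T(58,258)),tri(S(343,70),T(322,393)))
# collar
ms=lambda x,y:(180+x/6-.42,190+y/6-.42); mt=lambda x,y:(380+x/6-.42,175+y/6-.42)
x0,y0=380,175
hsv=cv2.cvtColor(t.astype(np.uint8),cv2.COLOR_BGR2HSV)
sub=t[225:250,405:435]; 
m=(sub.min(2)>115); ys,xs=np.nonzero(m);print("collar px",xs.mean()+405,ys.mean()+225,m.sum()); cc=(xs.mean()+405,ys.mean()+225)
m=(sub[:,:,2]-sub[:,:,0]>25); ys,xs=np.nonzero(m);sc=(xs.mean()+405,ys.mean()+225);print("screw px",sc,m.sum())
A=onz("top",cc,.0215);B=onz("top",sc,.014);print(A,B,np.linalg.norm((B-A)[:2]),np.degrees(np.arctan2(*(B-A)[1::-1])))
sub=s[195:220,210:240]
m=(sub.min(2)>95)&(sub.max(2)>110); ys,xs=np.nonzero(m);cs_=(xs.mean()+210,ys.mean()+195);print("scene",cs_,m.sum(),onz("scene",cs_,.021))
m=(sub[:,:,2]-sub[:,:,0]>35); ys,xs=np.nonzero(m);c2=(xs.mean()+210,ys.mean()+195);print(c2,m.sum(),onz("scene",c2,.012))
```

```text
tip (array([0.53913351, 0.1495922 , 0.19010552]), np.float64(0.0008656730100065502))
z190 [0.53905377 0.14917805 0.19      ] [0.53907002 0.15006795 0.19      ]
[array([0.62681726, 0.17478828, 0.105     ]), array([0.58364786, 0.06664017, 0.105     ]), array([0.44486476, 0.1213844 , 0.105     ])]
0.1164457457343645 0.14919007604934234 -21.760361411314946 -21.527196955911414
[array([0.58889104, 0.06393172, 0.105     ]), array([0.63133049, 0.17393499, 0.105     ])] 0.11790600652651037 -21.096700492289813
top 120 [0.5833868  0.13254511] 67.65472981577656
scene 101 [0.5834603  0.13135473] 67.37599980710895
bar (array([0.50644239, 0.15860336, 0.29772022]), np.float64(0.09912175747167529)) (array([0.47874856, 0.16904343, 0.23779192]), np.float64(0.11758155702295359))
collar px 420.92 238.54 50
screw px (np.float64(415.2307692307692), np.float64(232.23076923076923)) 13
[ 0.40629128 -0.29290008  0.0215    ] [ 0.42513822 -0.27842649  0.014     ] 0.02376325183739123 37.522618225127935
scene (np.float64(221.34259259259258), np.float64(198.53703703703704)) 108 [ 0.36910402 -0.29841931  0.021     ]
(np.float64(228.5), np.float64(213.0)) 2 [ 0.42428147 -0.28037825  0.012     ]
```

```bash
cat >> h.py <<'E'
YAW=np.radians(-22.); PX=np.array([np.cos(YAW),np.sin(YAW),0]); PY=np.array([-PX[1],PX[0],0]); AX=np.array([.539,.1495,0])
def P(x,y,z): return AX+PX*x+PY*y+np.array([0,0,z])
from scipy.spatial.transform import Rotation as Ro
def where():
    o=r.observe(); p=o["eef_pos"]-AX
    print("t %.2f pump-frame TCP mm"%o["time"],np.round([p@PX*1e3,p@PY*1e3,p[2]*1e3],1),"rot",np.round(np.degrees(o["eef_rot"]),1),"w %.2f"%(o["grip_width"]*1e3),"F",np.round(o["force"],1), "M",np.round(o["ft_torque"],2),"q7 %.2f"%o["joint_pos"][6]); return o
def to(X,yaw=None):
    o=r.observe(); R=Ro.from_euler("xyz",o["eef_rot"]).as_matrix(); d=R.T@(np.array(X)-o["eef_pos"])*100
    print("tool shift cm",np.round(d,2), "spin" if yaw is not None else "", None if yaw is None else np.round((o["eef_rot"][2]-yaw+np.pi)%(2*np.pi)-np.pi,3))
E
python3 - <<'E'
from h import *
T=lambda x,y:(220+x/6-.42,155+y/6-.42); S=lambda x,y:(335+x/5-.4,140+y/5-.4)
ends=[tri(S(146,45),T(322,393)),tri(S(343,70),T(58,258))]
print(ends)
for e in ends:
    d=e[0]-P(-.060,0,.1395); print(d@PX,d@PY,d[2],np.degrees(np.arctan2(d[2],d@PX)))
ms=lambda x,y:(180+x/6-.42,190+y/6-.42); mt=lambda x,y:(380+x/6-.42,175+y/6-.42)
print("collar",tri(ms(263,108),mt(248,385)),onz("scene",ms(263,108),.021),onz("top",mt(248,385),.021))
print("screw",tri(ms(298,143),mt(212,347)),onz("top",mt(212,347),.014),onz("scene",ms(298,143),.014))
where()
to(P(-.16,0,.27),np.radians(158));
E
```

```text
[(array([0.46113197, 0.11724017, 0.248116  ]), np.float64(0.011342975269128603)), (array([0.51576209, 0.21586058, 0.26425726]), np.float64(0.00034136514938106773))]
-0.00011323122460566436 -0.05908067462014263 0.10861599551369144 90.05973032699355
0.013595073432406277 0.05282338859969091 0.12475726305272022 83.78089255435405
collar (array([ 0.40565587, -0.2936858 ,  0.01899481]), np.float64(0.0005989479350067754)) [ 0.40728106 -0.2937326   0.021     ] [ 0.40569076 -0.29296097  0.021     ]
screw (array([ 0.42466637, -0.2783444 ,  0.00994508]), np.float64(0.00015110064234970797)) [ 0.4246293  -0.27746851  0.014     ] [ 0.42799889 -0.27796998  0.014     ]
t 0.10 pump-frame TCP mm [-436.7  308.6  230. ] rot [-179.9    0.   157.4] w 85.47 F [ 0.5 -0.   0.1] M [ 0.   -0.01  0.02] q7 -0.05
tool shift cm [-28.   -30.57  -3.92] spin -0.011
```

>>> {"api": "arm_command", "payload": {"increments": [{"x": -2.6, "y": -2.55, "z": -0.1, "jaw": 1}, {"x": -2.6, "y": -2.55, "z": -0.1, "jaw": 1}, {"x": -2.6, "y": -2.55, "z": -0.1, "jaw": 1}, {"x": -2.6, "y": -2.55, "z": -0.1, "jaw": 1}, {"x": -2.6, "y": -2.55, "z": -0.1, "jaw": 1}], "newtons": 30}}

```text
$.increments[0]: bad value
```

>>> {"api": "arm_command", "payload": {"increments": [{"x": -2.6, "y": -2.55, "z": -0.1, "jaw": 1}, {"x": -2.6, "y": -2.55, "z": -0.1, "jaw": 1}, {"x": -2.6, "y": -2.55, "z": -0.1, "jaw": 1}, {"x": -2.6, "y": -2.55, "z": -0.1, "jaw": 1}, {"x": -2.6, "y": -2.55, "z": -0.1, "jaw": 1}]}}

```text
$.increments[0]: bad value
```

Run:
```python
from h import *
where(); to(P(-.12,0,.243),np.radians(158))
for n in("scene","top"):
  im=grab(n,"1"); im=np.clip(im*1.4,0,255).astype(np.uint8)
  crop(im,(335,100,475,250) if n=="scene" else (190,130,310,300),4,n+"1c")
```

```text
t 0.10 pump-frame TCP mm [-436.7  308.6  230. ] rot [-179.9    0.   157.4] w 85.47 F [ 0.5 -0.   0.1] M [ 0.   -0.01  0.02] q7 -0.05
tool shift cm [-32.   -30.52  -1.22] spin -0.011
```

View pics/scene1c.png

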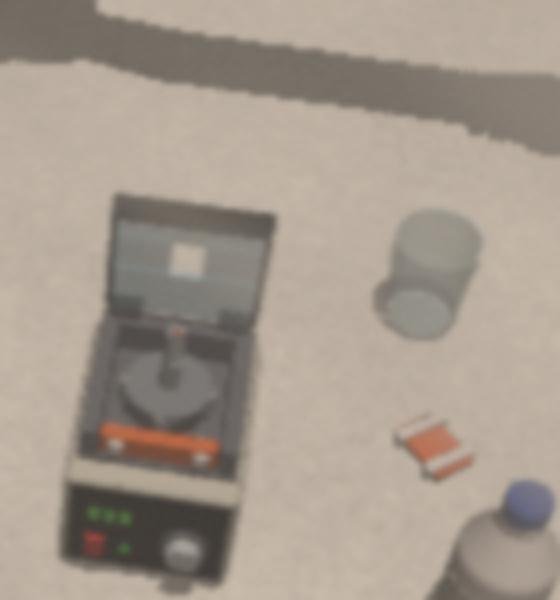

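View pics/top1c.png

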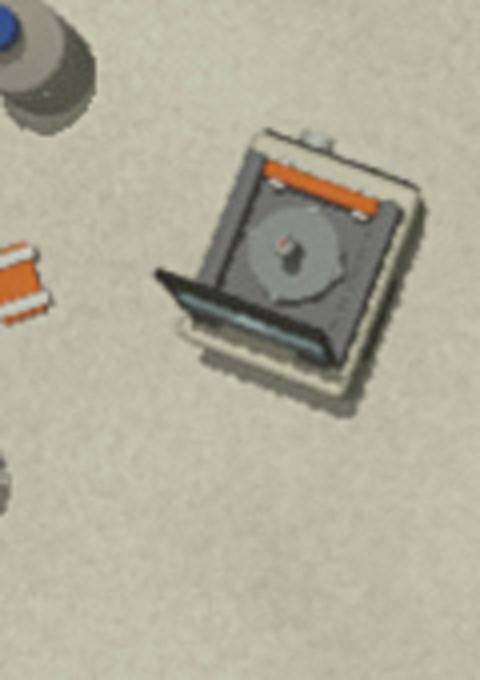

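Nothing moved: both calls were refused, probably because a key was missing. I'll retry with every key given, starting with one call.

>>> {"api": "arm_command", "payload": {"increments": [{"x": -2.6, "y": -2.55, "z": -0.1, "spin": 0, "jaw": 1}, {"x": -2.6, "y": -2.55, "z": -0.1, "spin": 0, "jaw": 1}, {"x": -2.6, "y": -2.55, "z": -0.1, "spin": 0, "jaw": 1}, {"x": -2.6, "y": -2.55, "z": -0.1, "spin": 0, "jaw": 1}, {"x": -2.6, "y": -2.55, "z": -0.1, "spin": 0, "jaw": 1}], "newtons": 30}}

```text
time: 0.62
eef_pos: [0.3213, 0.4305, 0.236]
eef_rot: [-3.141, -0.0, 2.747]
force: [0.8, 0.7, 0.7]
grip_width: 0.0259
```

>>> {"api": "arm_command", "payload": {"increments": [{"x": -2.6, "y": -2.55, "z": -0.1, "spin": 0, "jaw": 1}, {"x": -2.6, "y": -2.55, "z": -0.1, "spin": 0, "jaw": 1}, {"x": -2.6, "y": -2.55, "z": -0.1, "spin": 0, "jaw": 1}, {"x": -2.6, "y": -2.55, "z": -0.1, "spin": 0, "jaw": 1}, {"x": -2.6, "y": -2.55, "z": -0.1, "spin": 0, "jaw": 1}]}}

```text
time: 1.03
eef_pos: [0.3922, 0.2628, 0.2413]
eef_rot: [3.141, -0.0, 2.747]
force: [1.3, 0.7, 0.1]
grip_width: 0.0
```

Run:
```python
from h import *
where(); to(P(-.10,0,.243),np.radians(158))
for n in("scene","top"):
  im=grab(n,"1"); im=np.clip(im*1.4,0,255).astype(np.uint8)
  crop(im,(335,100,475,250) if n=="scene" else (190,130,310,300),4,n+"1c")
```

```text
t 1.03 pump-frame TCP mm [-178.5   50.   241.3] rot [180.   -0.  157.4] w 0.03 F [1.3 0.7 0.1] M [ 0.04 -0.02 -0.03] q7 0.51
tool shift cm [-7.91 -4.92 -0.17] spin -0.011
```

View pics/scene1c.png

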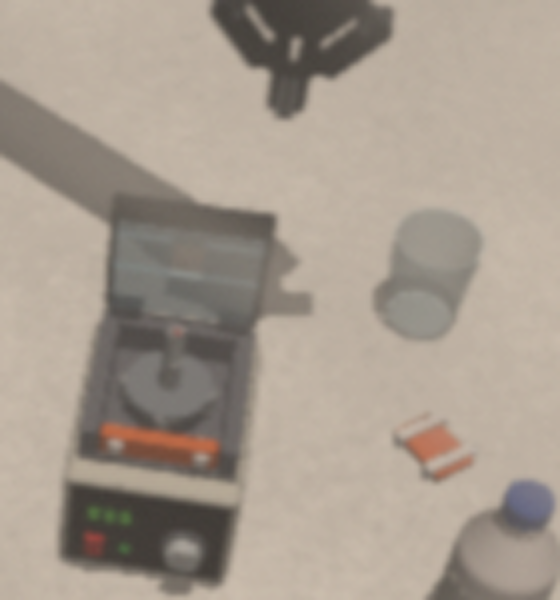

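The gripper is closed and about 130 mm behind the cover, with nothing in the way. Moving up behind the bar.

>>> {"api": "arm_command", "payload": {"increments": [{"x": -2.0, "y": -1.6, "z": 0, "spin": 0, "jaw": 1}, {"x": -2.0, "y": -1.6, "z": 0, "spin": 0, "jaw": 1}, {"x": -2.0, "y": -1.6, "z": 0, "spin": 0, "jaw": 1}, {"x": -2.0, "y": -0.1, "z": 0, "spin": 0, "jaw": 1}, {"x": 0, "y": 0, "z": 0, "spin": 0, "jaw": 1}]}}

```text
time: 1.55
eef_pos: [0.4501, 0.1853, 0.2417]
eef_rot: [3.141, 0.003, 2.74]
force: [1.1, -0.4, 0.7]
grip_width: -0.0001
```

>>> {"api": "arm_command", "payload": {"increments": [{"x": -0.7, "y": 0, "z": 0, "spin": 0, "jaw": 1}, {"x": -0.7, "y": 0, "z": 0, "spin": 0, "jaw": 1}, {"x": -0.7, "y": 0, "z": 0, "spin": 0, "jaw": 1}, {"x": -0.7, "y": 0, "z": 0, "spin": 0, "jaw": 1}, {"x": 0, "y": 0, "z": 0, "spin": 0, "jaw": 1}]}}

```text
time: 1.97
eef_pos: [0.474, 0.1775, 0.2413]
eef_rot: [-3.141, 0.001, 2.746]
force: [-0.2, 0.1, 0.1]
grip_width: 0.0002
```

Run:
```python
from h import *
where()
for n in("scene","top"):
  im=grab(n,"2"); im=np.clip(im*1.4,0,255).astype(np.uint8)
  crop(im,(315,80,435,230) if n=="scene" else (200,140,320,280),4,n+"2c")
for th in range(90,-1,-10):
  a=np.radians(th);t=5;q=113+5*(1-th/90); print(th,np.round([-60+q*np.cos(a)-t*np.sin(a)-11,139.5+q*np.sin(a)+t*np.cos(a)],1))
```

```text
t 1.97 pump-frame TCP mm [-70.7   1.6 241.3] rot [-1.800e+02  1.000e-01  1.573e+02] w 0.19 F [-0.2  0.1  0.1] M [0.04 0.02 0.  ] q7 0.77
90 [-76.  252.5]
80 [-56.2 252.2]
70 [-36.7 248.4]
60 [-18.  241.3]
50 [ -0.8 231. ]
40 [ 14.5 217.8]
30 [ 27.2 202. ]
20 [ 37.1 184.2]
10 [ 43.8 164.8]
0 [ 47.  144.5]
```

View pics/scene2c.png

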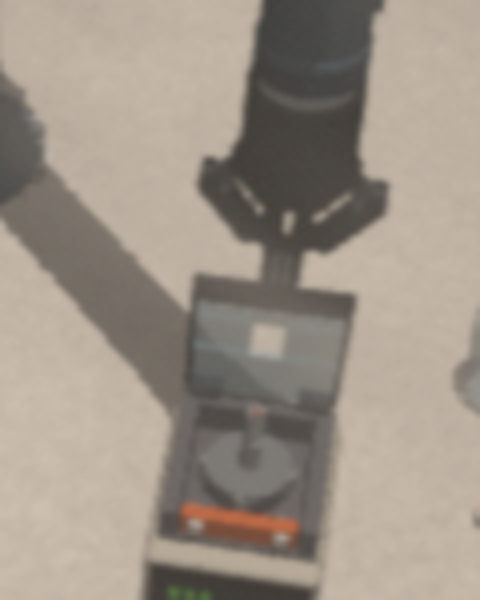

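View pics/top2c.png

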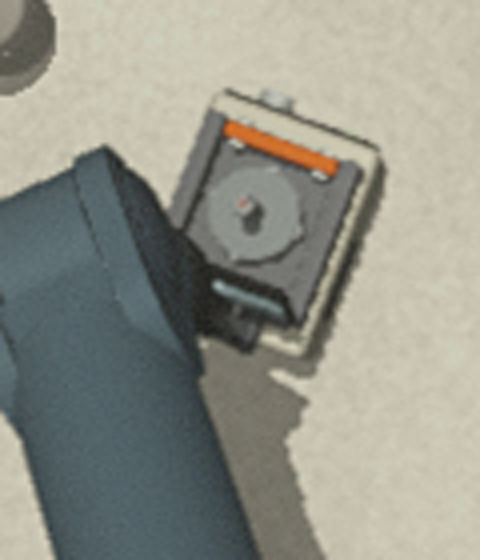

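The finger is behind the bar and about to touch it. Pushing along the hinge arc.

>>> {"api": "arm_command", "payload": {"increments": [{"x": -1.0, "y": 0, "z": -0.4, "spin": 0, "jaw": 1}, {"x": -1.0, "y": 0, "z": -0.3, "spin": 0, "jaw": 1}, {"x": -1.2, "y": 0, "z": 0, "spin": 0, "jaw": 1}, {"x": -1.0, "y": 0, "z": 0.4, "spin": 0, "jaw": 1}, {"x": -1.0, "y": 0, "z": 0.4, "spin": 0, "jaw": 1}]}}

```text
time: 2.48
eef_pos: [0.5227, 0.1574, 0.2407]
eef_rot: [3.14, 0.002, 2.746]
force: [-0.7, 0.9, 0.5]
grip_width: 0.0
```

>>> {"api": "arm_command", "payload": {"increments": [{"x": -0.9, "y": 0, "z": 0.5, "spin": 0, "jaw": 1}, {"x": -0.9, "y": 0, "z": 0.6, "spin": 0, "jaw": 1}, {"x": -0.8, "y": 0, "z": 0.6, "spin": 0, "jaw": 1}, {"x": -0.8, "y": 0, "z": 0.8, "spin": 0, "jaw": 1}, {"x": -0.7, "y": 0, "z": 0.8, "spin": 0, "jaw": 1}]}}

```text
time: 2.9
eef_pos: [0.5594, 0.1417, 0.2063]
eef_rot: [-3.141, 0.0, 2.747]
force: [0.4, 0.5, -0.0]
grip_width: -0.0001
```

Run:
```python
from h import *
where()
n="scene"
im=grab(n,"3"); im=np.clip(im*1.4,0,255).astype(np.uint8)
crop(im,(315,80,435,230),4,n+"3c")
```

```text
t 2.90 pump-frame TCP mm [ 21.9   0.4 206.3] rot [-180.     0.   157.4] w -0.11 F [ 0.4  0.5 -0. ] M [0.17 0.13 0.04] q7 0.97
```

View pics/scene3c.png

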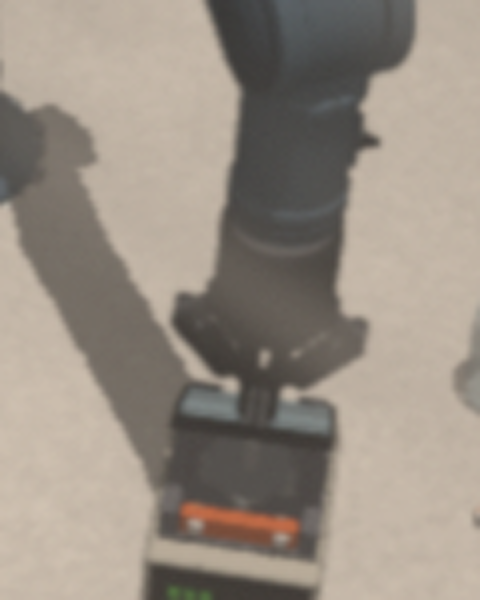

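The cover is about half shut, with the finger on its bar. Continuing down.

>>> {"api": "arm_command", "payload": {"increments": [{"x": -0.6, "y": 0, "z": 0.9, "spin": 0, "jaw": 1}, {"x": -0.6, "y": 0, "z": 1.0, "spin": 0, "jaw": 1}, {"x": -0.5, "y": 0, "z": 1.0, "spin": 0, "jaw": 1}, {"x": -0.4, "y": 0, "z": 1.0, "spin": 0, "jaw": 1}, {"x": -0.4, "y": 0, "z": 1.0, "spin": 0, "jaw": 1}]}}

```text
time: 3.37
eef_pos: [0.5818, 0.1324, 0.157]
eef_rot: [-3.141, -0.001, 2.747]
force: [-0.5, 0.1, 1.9]
grip_width: -0.0
```

>>> {"api": "arm_command", "payload": {"increments": [{"x": -0.2, "y": 0, "z": 0.6, "spin": 0, "jaw": 1}, {"x": 0, "y": 0, "z": 0.3, "spin": 0, "jaw": 1}, {"x": 0, "y": 0, "z": 0.2, "spin": 0, "jaw": 1}, {"x": 0, "y": 0, "z": 0.2, "spin": 0, "jaw": 1}, {"x": 0, "y": 0, "z": 0, "spin": 0, "jaw": 1}]}}

```text
time: 3.78
eef_pos: [0.5835, 0.1317, 0.1452]
eef_rot: [3.141, 0.0, 2.747]
force: [-0.4, 0.5, -0.0]
grip_width: 0.0001
```

Run:
```python
from h import *
where()
n="scene"
im=grab(n,"4"); im=np.clip(im*1.4,0,255).astype(np.uint8)
crop(im,(315,100,435,250),4,n+"4c")
```

```text
t 3.78 pump-frame TCP mm [ 47.9   0.2 145.2] rot [180.    0.  157.4] w 0.14 F [-0.4  0.5 -0. ] M [-0.   -0.02  0.01] q7 1.04
```

View pics/scene4c.png

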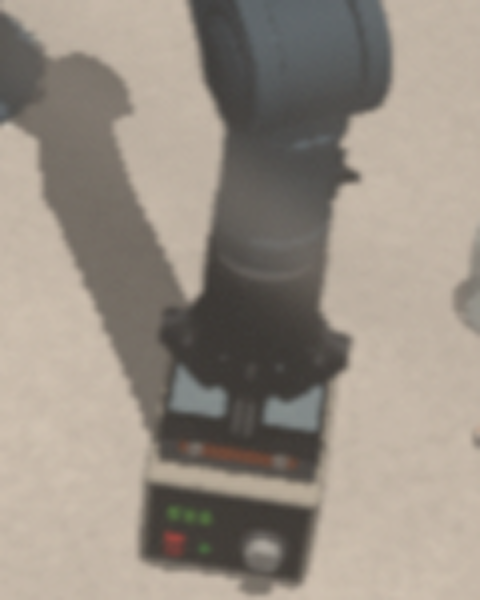

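It's almost shut but there's no contact force yet, so I'll press down in small steps.

>>> {"api": "arm_command", "payload": {"increments": [{"x": 0, "y": 0, "z": 0.1, "spin": 0, "jaw": 1}, {"x": 0, "y": 0, "z": 0.1, "spin": 0, "jaw": 1}, {"x": 0, "y": 0, "z": 0, "spin": 0, "jaw": 1}, {"x": 0, "y": 0, "z": 0, "spin": 0, "jaw": 1}, {"x": 0, "y": 0, "z": 0, "spin": 0, "jaw": 1}]}}

```text
time: 4.25
eef_pos: [0.5839, 0.132, 0.1441]
eef_rot: [3.141, 0.0, 2.747]
force: [-1.9, -0.4, 6.1]
grip_width: 0.0001
```

>>> {"api": "arm_command", "payload": {"increments": [{"x": 0, "y": 0, "z": 0.1, "spin": 0, "jaw": 1}, {"x": 0, "y": 0, "z": 0.1, "spin": 0, "jaw": 1}, {"x": 0, "y": 0, "z": 0, "spin": 0, "jaw": 1}, {"x": 0, "y": 0, "z": 0, "spin": 0, "jaw": 1}, {"x": 0, "y": 0, "z": 0, "spin": 0, "jaw": 1}]}}

```text
time: 4.67
eef_pos: [0.584, 0.1321, 0.1439]
eef_rot: [3.14, -0.0, 2.747]
force: [-5.4, -1.3, 13.0]
grip_width: 0.0001
```

The cover is down: 13 N against a firm stop at z≈0.144. Lifting and backing off to look at the shaft.

>>> {"api": "arm_command", "payload": {"increments": [{"x": 0, "y": 0, "z": -2.5, "spin": 0, "jaw": 1}, {"x": 0, "y": 0, "z": -3.0, "spin": 0, "jaw": 1}, {"x": 2.0, "y": 0, "z": -3.0, "spin": 0, "jaw": 0}, {"x": 3.0, "y": 0, "z": -2.0, "spin": 0, "jaw": 0}, {"x": 3.5, "y": 0, "z": 0, "spin": 0, "jaw": -0.2}]}}

```text
time: 5.08
eef_pos: [0.509, 0.1643, 0.2513]
eef_rot: [3.134, 0.008, 2.743]
force: [-0.0, -0.0, 0.7]
grip_width: 0.0361
```

>>> {"api": "arm_command", "payload": {"increments": [{"x": 3.0, "y": 0, "z": 0, "spin": 0, "jaw": -0.2}, {"x": 2.0, "y": 0, "z": 0, "spin": 0, "jaw": -0.2}, {"x": 0, "y": 0, "z": 0, "spin": 0, "jaw": -0.2}, {"x": 0, "y": 0, "z": 0, "spin": 0, "jaw": -0.2}, {"x": 0, "y": 0, "z": 0, "spin": 0, "jaw": -0.2}]}}

```text
time: 5.5
eef_pos: [0.4595, 0.1832, 0.2461]
eef_rot: [3.142, 0.001, 2.746]
force: [1.8, -0.7, 0.3]
grip_width: 0.0513
```

Run:
```python
from h import *
where()
for n in("scene","top"):
  im=grab(n,"5"); im=np.clip(im*1.5,0,255).astype(np.uint8)
  crop(im,(340,150,420,250) if n=="scene" else (230,150,310,230),6,n+"5c")
  crop(im,(364,170,394,200) if n=="scene" else (250,180,275,205),16,n+"5d")
```

```text
t 5.50 pump-frame TCP mm [-86.3   1.4 246.1] rot [180.    0.  157.4] w 51.27 F [ 1.8 -0.7  0.3] M [0.01 0.02 0.04] q7 0.74
```

View pics/scene5c.png

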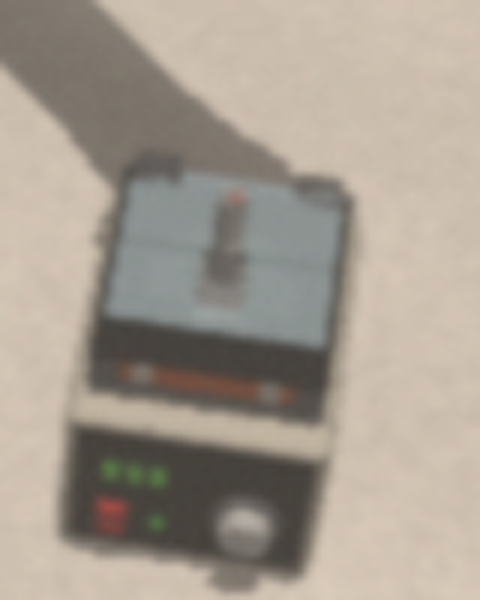

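View pics/top5c.png

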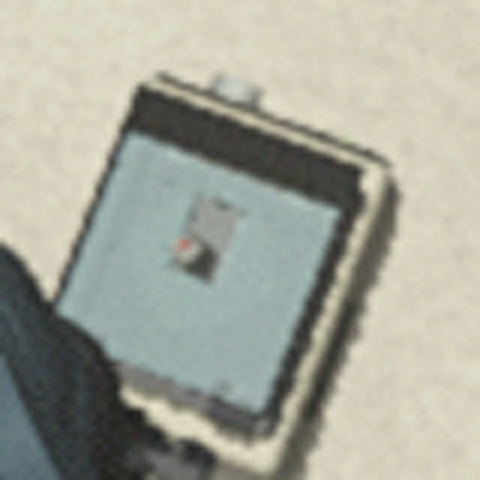

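View pics/scene5d.png

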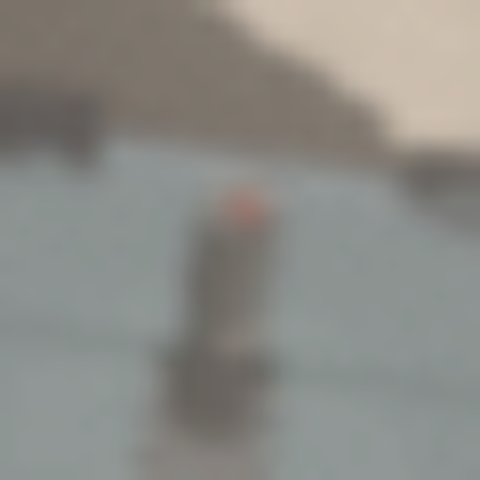

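View pics/top5d.png

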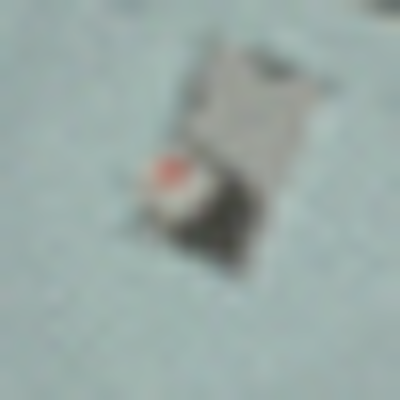

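Run:
```python
from h import *
for n,bx in (("scene",(372,176,388,190)),("top",(254,184,268,200))):
    im=cv2.imread(f"pics/{n}5.png").astype(int);x0,y0,x1,y1=bx;c=im[y0:y1,x0:x1]
    rd=np.clip(c[:,:,2]-(c[:,:,0]+c[:,:,1])//2-8,0,None)
    ys,xs=np.mgrid[y0:y1,x0:x1]; u=((xs*rd).sum()/rd.sum(),(ys*rd).sum()/rd.sum())
    print(n,u,onz(n,u,.19)); print(rd)
    print((c[:,:,0]-c[:,:,2]))
```

```text
scene (np.float64(380.91358024691357), np.float64(180.17283950617283)) [0.53286542 0.15771554 0.19      ]
[[ 0  0  1  1  0  1  0  0  1  0  1  1  1  2  3  4]
 [ 0  0  1  0  0  0  0  0  1  0  1  1  1  1  2  3]
 [ 0  0  0  0  0  0  0  0  0  1  0  1  1  0  1  1]
 [ 0  0  0  0  0  0  0  0  0  0  0  0  0  0  1  1]
 [ 0  0  0  0  0  0  0  0  0  0  0  0  0  0  0  0]
 [ 0  0  0  0  0  0  0  0  0  0  0  0  0  0  0  0]
 [ 0  0  0  0  0  0  6 11  3  0  0  0  0  0  0  0]
 [ 0  0  0  0  0  0  7 13  5  0  0  0  0  0  0  0]
 [ 0  0  0  0  0  0  0  2  0  0  0  0  0  0  0  0]
 [ 0  0  0  0  0  0  0  0  0  0  0  0  0  0  0  0]
 [ 0  0  0  0  0  0  0  0  0  0  0  0  0  0  0  0]
 [ 0  0  0  0  0  0  0  0  0  0  0  0  0  0  0  0]
 [ 0  0  0  0  0  0  0  0  0  0  0  0  0  0  0  0]
 [ 0  0  0  0  0  0  0  0  0  0  0  0  0  0  0  0]]
[[-11 -11 -12 -12 -11 -12 -11 -11 -12 -11 -12 -12 -12 -13 -14 -16]
 [ -9 -10 -11 -11 -11 -11 -11 -11 -12 -11 -12 -12 -12 -12 -13 -14]
 [ -5  -6  -7  -8  -9  -9  -9 -10 -10 -11 -11 -11 -12 -11 -12 -12]
 [  1   1   0  -1  -2  -3  -4  -6  -7  -7  -8  -9  -9 -10 -11 -11]
 [  3   3  
[... 1728 characters left out ...]
0  10   9  12  10   8   0  -2  -1  -2  -2  -1  -1]
 [ 11  11  11  10  10   4  -5  -6  -5  -2  -2  -2  -2  -3]
 [ 10  10  11  11   6 -13 -35 -26  -5  -3  -1  -1  -1  -1]
 [ 11  11  12  11   1 -13 -27 -18  -5  -6  -2  -5  -2   2]
 [ 10   9  11  11   3  -5  -6  -6  -6  -4  -5  -4  -3   6]
 [ 11  12  10  13   8  -2  -7  -3  -5  -5  -2  -3   0   6]
 [ 10  10  11  10   8   2  -3  -4  -2  -4  -3  -2   1   9]
 [ 11  10  12  12  10   7   6   3   1  -2  -4  -1   6   9]
 [ 12  11   9  11  11  11  10  11   7   7   2   2   7  11]
 [ 11  10  11  11  11  10  10  12  11  13   8   6   9  11]
 [ 10  10  10  11  11  11  12  11  11  11  11  13  10  11]
 [ 11  12  10  11  11  10  11  12  10  12  12  11  12  11]]
```

Run:
```python
from h import *
c=onz("top",(261.1,191.6),.19);print("axis",c)
for n,u in (("scene",(378.9,182.6)),("top",(260.28,190.37))):
    p=onz(n,u,.19); d=p-c; print(n,p,d[:2]*1e3,np.degrees(np.arctan2(d[1],d[0])))
# shaft axis in scene: width mid at rows 184-187
# at rows: col weights
im=cv2.imread("pics/scene5.png").astype(int)
for y in range(184,190):
    v=im[y,370:392]; w=np.clip(4-(v[:,0]-v[:,2]),0,None); w[w<2]=0; print(y,(w*np.arange(370,392)).sum()/w.sum(), proj("scene",c+[0,0,-.002*(y-183)])[0])
print(proj("scene",c))
```

```text
axis [0.53639658 0.14829009 0.19      ]
scene [0.54054798 0.14995247 0.19      ] [4.15140068 1.66237827] 21.823036512472747
top [0.53962443 0.15037732 0.19      ] [3.22785151 2.08722861] 32.88795825416816
184 379.0 [377.847869   182.06957424]
185 378.2962962962963 [377.78048633 182.56119517]
186 378.1272727272727 [377.71326405 183.05161615]
187 377.9107142857143 [377.64620159 183.54084146]
188 377.8301886792453 [377.57929842 184.02887536]
189 377.78846153846155 [377.51255396 184.51572209]
[[377.91541262 181.57674905]]
```

The red mark puts the flat at about 28° world, against about -22° for the pump's front. I'll line the jaws up with the flat above the shaft, then go down.

```bash
sed -i 's/AX=np.array(\[.539,.1495,0\])/AX=np.array([.5372,.1488,0])/' h.py
python3 - <<'E'
from h import *
where(); to(P(0,0,.225),np.radians(118))
E
```

```text
t 5.60 pump-frame TCP mm [-84.2   2.5 246.2] rot [-180.     0.   157.3] w 51.20 F [-0.5 -0.1 -0.4] M [-0.02 -0.02  0.01] q7 0.74
tool shift cm [-8.42 -0.14  2.12] spin 0.685
```

>>> {"api": "arm_command", "payload": {"increments": [{"x": -2.8, "y": 0, "z": 0.4, "spin": 0, "jaw": -0.2}, {"x": -2.8, "y": 0, "z": 0.5, "spin": 0, "jaw": -0.2}, {"x": -2.8, "y": -0.1, "z": 0.5, "spin": 0, "jaw": -0.2}, {"x": 0, "y": 0, "z": 0.5, "spin": 0.114, "jaw": -0.2}, {"x": 0, "y": 0, "z": 0, "spin": 0.114, "jaw": -0.2}]}}

```text
time: 6.02
eef_pos: [0.5381, 0.1471, 0.2259]
eef_rot: [-3.139, 0.001, 2.508]
force: [-0.4, 0.3, 0.1]
grip_width: 0.0513
```

>>> {"api": "arm_command", "payload": {"increments": [{"x": 0, "y": 0, "z": 0, "spin": 0.114, "jaw": -0.2}, {"x": 0, "y": 0, "z": 0, "spin": 0.114, "jaw": -0.2}, {"x": 0, "y": 0, "z": 0, "spin": 0.114, "jaw": -0.2}, {"x": 0, "y": 0, "z": 0, "spin": 0.114, "jaw": -0.2}, {"x": 0, "y": 0, "z": 0, "spin": 0, "jaw": -0.2}]}}

```text
time: 6.43
eef_pos: [0.537, 0.1493, 0.2269]
eef_rot: [-3.141, 0.001, 2.059]
force: [0.5, 0.0, -0.0]
grip_width: 0.0511
```

Run:
```python
from h import *
where(); to(P(0,0,.164),np.radians(118))
n="scene"
im=grab(n,"6"); im=np.clip(im*1.5,0,255).astype(np.uint8)
crop(im,(315,100,435,250),4,n+"6c")
```

```text
t 6.43 pump-frame TCP mm [ -0.3   0.4 226.9] rot [-1.80e+02  1.00e-01  1.18e+02] w 51.11 F [ 0.5  0.  -0. ] M [-0.01 -0.01  0.03] q7 0.25
tool shift cm [-0.05 -0.01  6.29] spin -0.001
```

View pics/scene6c.png

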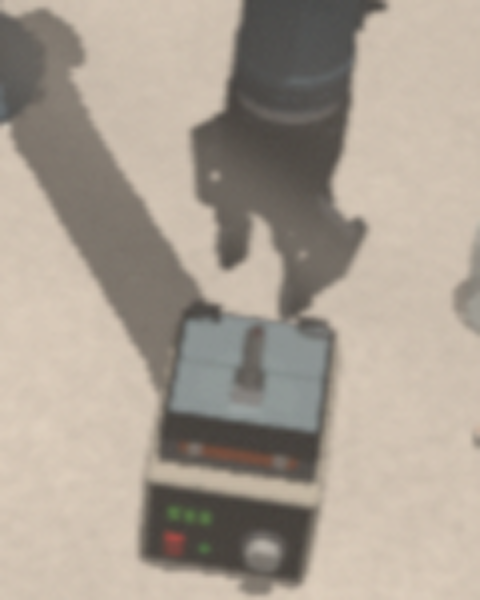

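The jaws straddle the shaft, and q7 has plenty of range left. Going down.

>>> {"api": "arm_command", "payload": {"increments": [{"x": 0, "y": 0, "z": 2.0, "spin": 0, "jaw": -0.2}, {"x": 0, "y": 0, "z": 2.0, "spin": 0, "jaw": -0.2}, {"x": 0, "y": 0, "z": 2.0, "spin": 0, "jaw": 0.2}, {"x": 0, "y": 0, "z": 0.3, "spin": 0, "jaw": 0.4}, {"x": 0, "y": 0, "z": 0, "spin": 0, "jaw": 0.5}], "newtons": 20}}

```text
time: 6.9
eef_pos: [0.5351, 0.1496, 0.1627]
eef_rot: [-3.138, 0.0, 2.064]
force: [0.5, -0.1, 0.4]
grip_width: 0.0212
```

>>> {"api": "arm_command", "payload": {"increments": [{"x": 0, "y": 0, "z": 0, "spin": 0, "jaw": 0.6}, {"x": 0, "y": 0, "z": 0, "spin": 0, "jaw": 0.7}, {"x": 0, "y": 0, "z": 0, "spin": 0, "jaw": 1}, {"x": 0, "y": 0, "z": 0, "spin": 0, "jaw": 1}, {"x": 0, "y": 0, "z": 0, "spin": 0, "jaw": 1}]}}

```text
time: 7.32
eef_pos: [0.5371, 0.1503, 0.1657]
eef_rot: [3.139, 0.0, 2.063]
force: [-1.1, -0.7, 4.5]
grip_width: 0.0103
```

Run:
```python
from h import *
where()
```

```text
t 7.32 pump-frame TCP mm [ -0.7   1.4 165.7] rot [179.9   0.  118.2] w 10.32 F [-1.1 -0.7  4.5] M [-0.25  0.28 -0.02] q7 0.29
```

>>> {"api": "arm_command", "payload": {"increments": [{"x": 0, "y": 0, "z": 0, "spin": 0, "jaw": 1}, {"x": 0, "y": 0, "z": 0, "spin": 0, "jaw": 1}, {"x": 0, "y": 0, "z": 0, "spin": 0, "jaw": 1}, {"x": 0, "y": 0, "z": 0, "spin": 0, "jaw": 1}, {"x": 0, "y": 0, "z": 0, "spin": 0, "jaw": 1}]}}

```text
time: 7.73
eef_pos: [0.5371, 0.1503, 0.1657]
eef_rot: [3.14, 0.0, 2.063]
force: [-1.8, -1.7, 6.4]
grip_width: 0.0107
```

Run:
```python
from h import *
where()
for n in("scene","top"):
  im=grab(n,"7"); im=np.clip(im*1.5,0,255).astype(np.uint8)
  crop(im,(340,130,420,230) if n=="scene" else (220,150,310,230),6,n+"7c")
```

```text
t 7.73 pump-frame TCP mm [ -0.7   1.3 165.7] rot [179.9   0.  118.2] w 10.73 F [-1.8 -1.7  6.4] M [-0.29  0.3  -0.03] q7 0.29
```

View pics/scene7c.png

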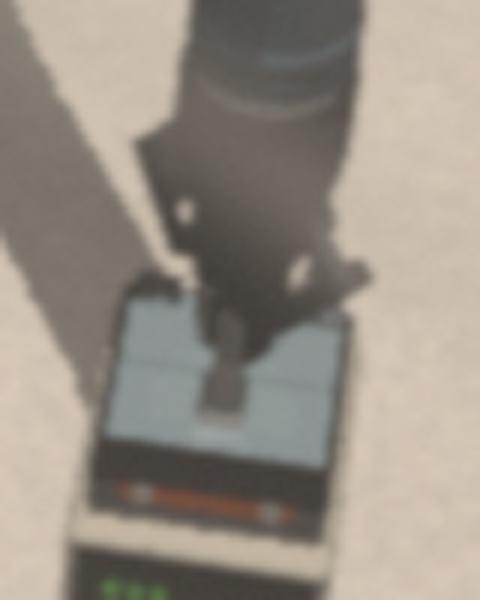

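The width reads about 10.7 mm, so a fingertip is lying on the flat. Turning it about 50° to face the front.

>>> {"api": "arm_command", "payload": {"increments": [{"x": 0, "y": 0, "z": 0, "spin": 0.09, "jaw": 1}, {"x": 0, "y": 0, "z": 0, "spin": 0.09, "jaw": 1}, {"x": 0, "y": 0, "z": 0, "spin": 0.09, "jaw": 1}, {"x": 0, "y": 0, "z": 0, "spin": 0.09, "jaw": 1}, {"x": 0, "y": 0, "z": 0, "spin": 0.09, "jaw": 1}], "newtons": 25}}

```text
time: 8.25
eef_pos: [0.5378, 0.1511, 0.1658]
eef_rot: [3.138, -0.001, 1.609]
force: [1.3, 0.6, 3.3]
grip_width: 0.0105
```

>>> {"api": "arm_command", "payload": {"increments": [{"x": 0, "y": 0, "z": 0, "spin": 0.09, "jaw": 1}, {"x": 0, "y": 0, "z": 0, "spin": 0.09, "jaw": 1}, {"x": 0, "y": 0, "z": 0, "spin": 0.09, "jaw": 1}, {"x": 0, "y": 0, "z": 0, "spin": 0.09, "jaw": 1}, {"x": 0, "y": 0, "z": 0, "spin": 0.07, "jaw": 1}]}}

```text
time: 8.67
eef_pos: [0.5388, 0.1514, 0.1658]
eef_rot: [3.136, -0.004, 1.18]
force: [3.0, 0.5, 1.6]
grip_width: 0.0109
```

>>> {"api": "arm_command", "payload": {"increments": [{"x": 0, "y": 0, "z": 0, "spin": 0, "jaw": 1}, {"x": 0, "y": 0, "z": 0, "spin": 0, "jaw": 1}, {"x": 0, "y": 0, "z": 0, "spin": 0, "jaw": 1}, {"x": 0, "y": 0, "z": 0, "spin": 0, "jaw": 1}, {"x": 0, "y": 0, "z": 0, "spin": 0, "jaw": 1}]}}

```text
time: 9.08
eef_pos: [0.5388, 0.1515, 0.1658]
eef_rot: [3.137, -0.004, 1.184]
force: [5.1, 1.7, 3.0]
grip_width: 0.0107
```

Run:
```python
from h import *
o=where();print(o["eef_pos"])
n="top"
im=grab(n,"8"); im=np.clip(im*1.5,0,255).astype(np.uint8)
crop(im,(220,150,310,250),6,n+"8c")
```

```text
t 9.08 pump-frame TCP mm [  0.5   3.1 165.8] rot [179.7  -0.3  67.9] w 10.72 F [5.1 1.7 3. ] M [ 0.26 -1.09  0.  ] q7 -0.53
[0.53880063 0.15145492 0.16578699]
```

View pics/top8c.png

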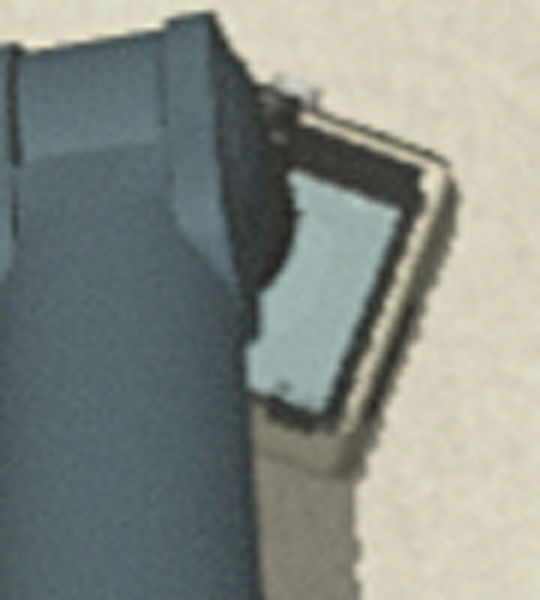

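Run:
```python
from h import *
for n,bx in (("top",(235,155,300,232)),("scene",(345,170,405,225))):
    im=cv2.imread(f"pics/{n}5.png").astype(int);x0,y0,x1,y1=bx;c=im[y0:y1,x0:x1]
    dark=(c.max(2)<62).astype(np.uint8)
    lab=cv2.connectedComponentsWithStats(dark)
    cy=((c[:,:,0]-c[:,:,2])>0)&(c.max(2)>60); cy=cv2.morphologyEx(cy.astype(np.uint8),cv2.MORPH_OPEN,np.ones((3,3)))
    k,l,st,_=cv2.connectedComponentsWithStats(cy); i=1+st[1:,4].argmax()
    cnt=max(cv2.findContours((l==i).astype(np.uint8),cv2.RETR_EXTERNAL,cv2.CHAIN_APPROX_NONE)[0],key=cv2.contourArea)[:,0]+[x0,y0]
    W=np.array([onz(n,p,.142) for p in cnt]); L=np.stack([(W-P(0,0,0))@PX,(W-P(0,0,0))@PY],1)*1e3
    print(n,st[i],L.min(0),L.max(0))
    # edges: front (max x), right (min y), left (max y)
    for nm,s in (("front",(L[:,0]>L[:,0].max()-6)&(abs(L[:,1])<38)),("yneg",(L[:,1]<L[:,1].min()+6)&(abs(L[:,0]-0)<28)),("ypos",(L[:,1]>L[:,1].max()-6)&(L[:,0]<28)&(L[:,0]>-28))):
        q=L[s]; 
        if len(q)<5: continue
        vx,vy,px,py=cv2.fitLine(q.astype(np.float32),cv2.DIST_HUBER,0,.01,.01).ravel()
        a=np.degrees(np.arctan2(vy,vx)); a=(a+45)%90-45; print(nm,len(q),"at",px,py,"rel deg",round(a,2))
```

```text
top [   5   17   46   47 1319] [-55.15939099 -50.56091478] [44.35367687 54.26995994]
front 28 at 41.924534 -0.29535124 rel deg -1.15
yneg 20 at -0.6407268 -49.36971 rel deg 0.51
ypos 19 at -0.87248826 53.167618 rel deg -0.22
scene [ 13   9  38  29 726] [-52.21648765 -49.77275131] [42.57504588 52.34038589]
front 27 at 40.179413 1.1458981 rel deg 0.11
yneg 15 at 1.4355803 -48.42945 rel deg -0.57
ypos 15 at 0.10813558 50.531136 rel deg 1.81
```

The pump yaw holds at -22° ± 0.5°. Now I'll release, spin the jaws 90° and pinch the round sides to get the shaft's other coordinate.

>>> {"api": "arm_command", "payload": {"increments": [{"x": 0, "y": 0, "z": 0, "spin": 0, "jaw": 0.6}, {"x": 0, "y": 0, "z": 0, "spin": 0, "jaw": 0.3}, {"x": -0.2, "y": 0.15, "z": 0, "spin": 0, "jaw": -0.1}, {"x": 0, "y": 0, "z": -1.0, "spin": 0, "jaw": -0.2}, {"x": 0, "y": 0, "z": -3.0, "spin": 0, "jaw": -0.2}]}}

```text
time: 9.55
eef_pos: [0.5317, 0.1464, 0.1999]
eef_rot: [-3.133, 0.01, 1.183]
force: [0.8, 0.2, -0.0]
grip_width: 0.0511
```

>>> {"api": "arm_command", "payload": {"increments": [{"x": 0, "y": 0, "z": -3.0, "spin": -0.12, "jaw": -0.2}, {"x": 0, "y": 0, "z": -1.0, "spin": -0.12, "jaw": -0.2}, {"x": 0, "y": 0, "z": 0, "spin": -0.12, "jaw": -0.2}, {"x": 0, "y": 0, "z": 0, "spin": -0.12, "jaw": -0.2}, {"x": 0, "y": 0, "z": 0, "spin": -0.12, "jaw": -0.2}]}}

```text
time: 9.97
eef_pos: [0.5362, 0.1476, 0.2449]
eef_rot: [-3.141, -0.0, 1.789]
force: [-0.1, -0.3, 0.3]
grip_width: 0.051
```

>>> {"api": "arm_command", "payload": {"increments": [{"x": 0, "y": 0, "z": 0, "spin": -0.12, "jaw": -0.2}, {"x": 0, "y": 0, "z": 0, "spin": -0.12, "jaw": -0.2}, {"x": 0, "y": 0, "z": 0, "spin": -0.12, "jaw": -0.2}, {"x": 0, "y": 0, "z": 0, "spin": -0.12, "jaw": -0.2}, {"x": 0, "y": 0, "z": 0, "spin": -0.12, "jaw": -0.2}]}}

```text
time: 10.38
eef_pos: [0.5359, 0.1474, 0.2443]
eef_rot: [-3.14, -0.001, 2.388]
force: [0.8, 0.3, 0.1]
grip_width: 0.0511
```

>>> {"api": "arm_command", "payload": {"increments": [{"x": 0, "y": 0, "z": 0, "spin": -0.12, "jaw": -0.2}, {"x": 0, "y": 0, "z": 0, "spin": -0.12, "jaw": -0.2}, {"x": 0, "y": 0, "z": 0, "spin": -0.12, "jaw": -0.2}, {"x": 0, "y": 0, "z": 0, "spin": 0, "jaw": -0.2}, {"x": 0, "y": 0, "z": 0, "spin": 0, "jaw": -0.2}]}}

```text
time: 10.8
eef_pos: [0.5362, 0.1475, 0.2443]
eef_rot: [-3.141, -0.001, 2.739]
force: [0.6, -0.5, -0.3]
grip_width: 0.0513
```

```bash
sed -i 's/AX=np.array(\[.5372,.1488,0\])/AX=np.array([.5395,.1492,0])/' h.py
python3 - <<'E'
from h import *
o=where(); to(P(0,0,.165),np.radians(158))
for n in("scene","top"):
  im=grab(n,"9"); im=np.clip(im*1.5,0,255).astype(np.uint8)
  crop(im,(335,120,425,220) if n=="scene" else (220,150,310,230),6,n+"9c")
E
```

```text
t 10.80 pump-frame TCP mm [ -2.4  -2.8 244.3] rot [-180.   -0.  157.] w 51.32 F [ 0.6 -0.5 -0.3] M [-0.02  0.04 -0.03] q7 0.92
tool shift cm [-0.24  0.29  7.93] spin -0.018
```

View pics/scene9c.png

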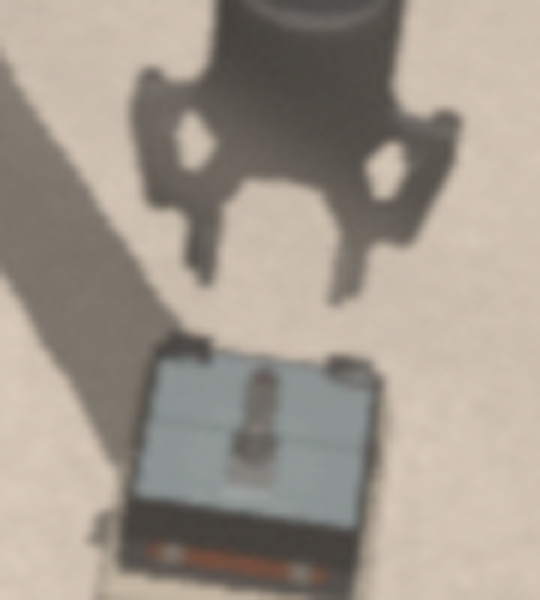

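>>> {"api": "arm_command", "payload": {"increments": [{"x": -0.25, "y": 0.3, "z": 1.5, "spin": -0.018, "jaw": -0.2}, {"x": 0, "y": 0, "z": 2.0, "spin": 0, "jaw": -0.2}, {"x": 0, "y": 0, "z": 2.0, "spin": 0, "jaw": -0.1}, {"x": 0, "y": 0, "z": 2.0, "spin": 0, "jaw": 0.2}, {"x": 0, "y": 0, "z": 0.4, "spin": 0, "jaw": 0.4}], "newtons": 20}}

```text
time: 11.32
eef_pos: [0.5373, 0.149, 0.1617]
eef_rot: [-3.136, -0.005, 2.76]
force: [-0.9, -0.3, -0.9]
grip_width: 0.0257
```

>>> {"api": "arm_command", "payload": {"increments": [{"x": 0, "y": 0, "z": 0, "spin": 0, "jaw": 0.6}, {"x": 0, "y": 0, "z": 0, "spin": 0, "jaw": 0.7}, {"x": 0, "y": 0, "z": 0, "spin": 0, "jaw": 1}, {"x": 0, "y": 0, "z": 0, "spin": 0, "jaw": 1}, {"x": 0, "y": 0, "z": 0, "spin": 0, "jaw": 1}]}}

```text
time: 11.73
eef_pos: [0.5391, 0.149, 0.1647]
eef_rot: [-3.14, -0.002, 2.76]
force: [-0.8, -2.3, -8.8]
grip_width: 0.0133
```

>>> {"api": "arm_command", "payload": {"increments": [{"x": 0, "y": 0, "z": 0, "spin": 0, "jaw": 1}, {"x": 0, "y": 0, "z": 0, "spin": 0, "jaw": 1}, {"x": 0, "y": 0, "z": 0, "spin": 0, "jaw": 1}, {"x": 0, "y": 0, "z": 0, "spin": 0, "jaw": 1}, {"x": 0, "y": 0, "z": 0, "spin": 0, "jaw": 1}]}}

```text
time: 12.15
eef_pos: [0.5391, 0.149, 0.1647]
eef_rot: [-3.14, -0.002, 2.761]
force: [-3.9, -3.6, -8.1]
grip_width: 0.0133
```

Run:
```python
from h import *
o=where(); print(o["eef_pos"])
```

```text
t 12.15 pump-frame TCP mm [ -0.3  -0.3 164.7] rot [-1.799e+02 -1.000e-01  1.582e+02] w 13.32 F [-3.9 -3.6 -8.1] M [-0.62  0.68 -0.03] q7 0.99
[0.53913745 0.14902885 0.16468977]
```

Pinching the round gives 13.3 mm and the flat gave 10.7 mm, so the gauge reads about 0.3 mm low. The axis is at (0.5394, 0.1489). Releasing, rising and heading for the collar.

>>> {"api": "arm_command", "payload": {"increments": [{"x": 0, "y": 0, "z": 0, "spin": 0, "jaw": 0.6}, {"x": 0, "y": 0, "z": 0, "spin": 0, "jaw": 0.2}, {"x": 0, "y": 0, "z": -1.5, "spin": 0, "jaw": -0.2}, {"x": 0, "y": 0, "z": -3.0, "spin": 0, "jaw": -0.4}, {"x": 0, "y": 0, "z": -3.0, "spin": 0, "jaw": -0.4}]}}

```text
time: 12.57
eef_pos: [0.5423, 0.1516, 0.2432]
eef_rot: [3.137, 0.004, 2.762]
force: [0.8, 0.3, 0.2]
grip_width: 0.0594
```

>>> {"api": "arm_command", "payload": {"increments": [{"x": -0.35, "y": -3.8, "z": -0.5, "spin": 0, "jaw": -0.4}, {"x": -0.35, "y": -3.8, "z": 0, "spin": 0, "jaw": -0.4}, {"x": -0.35, "y": -3.8, "z": 0, "spin": 0, "jaw": -0.4}, {"x": -0.35, "y": -3.8, "z": 0, "spin": 0, "jaw": -0.4}, {"x": -0.35, "y": -3.8, "z": 0, "spin": 0, "jaw": -0.4}]}}

```text
time: 12.98
eef_pos: [0.4892, -0.0338, 0.2489]
eef_rot: [3.135, 0.009, 2.762]
force: [0.3, -0.3, -0.1]
grip_width: 0.0598
```

>>> {"api": "arm_command", "payload": {"increments": [{"x": -0.35, "y": -3.8, "z": 0, "spin": 0, "jaw": -0.4}, {"x": -0.35, "y": -3.8, "z": 0, "spin": 0, "jaw": -0.4}, {"x": -0.35, "y": -3.8, "z": 0, "spin": 0, "jaw": -0.4}, {"x": -0.35, "y": -3.8, "z": 0, "spin": 0, "jaw": -0.4}, {"x": -0.35, "y": -3.8, "z": 0, "spin": 0, "jaw": -0.4}]}}

```text
time: 13.4
eef_pos: [0.4346, -0.2184, 0.2489]
eef_rot: [3.138, 0.01, 2.761]
force: [1.4, -0.1, 0.5]
grip_width: 0.0595
```

```bash
sed -i 's/AX=np.array(\[.5395,.1492,0\])/AX=np.array([.5394,.1489,0])/' h.py
python3 - <<'E'
from h import *
o=where(); to([.4063,-.2933,.10],np.radians(128.5)); print(o["joint_pos"])
for n in("scene","top"):
  im=grab(n,"10"); im=np.clip(im*1.5,0,255).astype(np.uint8)
  crop(im,(340,150,420,250) if n=="scene" else (230,150,310,230),6,n+"10c")
  crop(im,(364,170,394,200) if n=="scene" else (250,180,275,205),16,n+"10d")
E
```

```text
t 13.40 pump-frame TCP mm [  40.5 -379.8  248.9] rot [179.8   0.6 158.2] w 59.49 F [ 1.4 -0.1  0.5] M [ 0.01 -0.06 -0.04] q7 1.61
tool shift cm [ 1.000e-02 -8.050e+00  1.486e+01] spin 0.519
[-0.38623413  0.03111326  0.79518026  1.99758971 -0.02880113  1.11201011
  1.61180026]
```

View pics/scene10d.png

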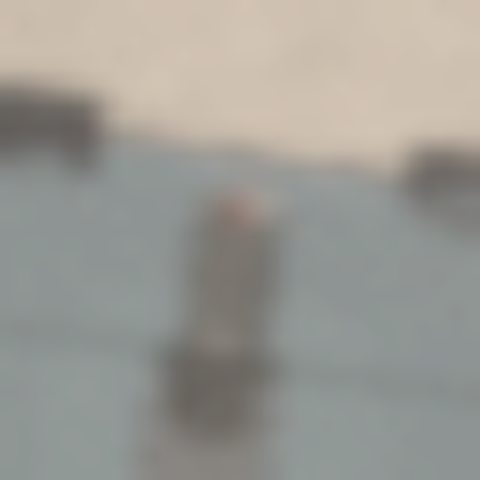

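View pics/top10d.png

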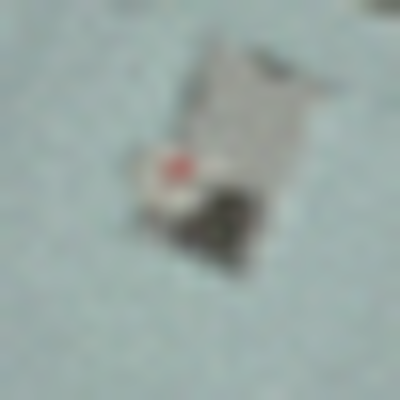

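The red mark has moved round to the front side in both views, and the cover is still shut. On to the collar.

>>> {"api": "arm_command", "payload": {"increments": [{"x": 0, "y": -2.9, "z": 1.0, "spin": 0, "jaw": -0.5}, {"x": 0, "y": -2.9, "z": 2.0, "spin": 0, "jaw": -0.5}, {"x": 0, "y": -2.3, "z": 2.0, "spin": 0, "jaw": -0.5}, {"x": 0, "y": 0, "z": 2.0, "spin": 0.105, "jaw": -0.5}, {"x": 0, "y": 0, "z": 2.0, "spin": 0.105, "jaw": -0.5}]}}

```text
time: 13.92
eef_pos: [0.4047, -0.2945, 0.1575]
eef_rot: [3.14, 0.01, 2.543]
force: [0.2, -0.7, 0.4]
grip_width: 0.064
```

>>> {"api": "arm_command", "payload": {"increments": [{"x": 0, "y": 0, "z": 2.0, "spin": 0.105, "jaw": -0.5}, {"x": 0, "y": 0, "z": 1.5, "spin": 0.105, "jaw": -0.5}, {"x": 0, "y": 0, "z": 1.0, "spin": 0.1, "jaw": -0.5}, {"x": 0, "y": 0, "z": 0, "spin": 0, "jaw": -0.5}, {"x": 0, "y": 0, "z": 0, "spin": 0, "jaw": -0.5}]}}

```text
time: 14.33
eef_pos: [0.4042, -0.2918, 0.1116]
eef_rot: [3.14, 0.004, 2.245]
force: [0.5, -0.5, 0.5]
grip_width: 0.064
```

Run:
```python
from h import *
o=where(); print(o["eef_pos"]);a=np.radians(38.5); to([.4063+.0065*np.cos(a),-.2933+.0065*np.sin(a),.008],np.radians(128.5))
for n in("scene","top"):
  im=grab(n,"11"); im=np.clip(im*1.5,0,255).astype(np.uint8)
  crop(im,(180,150,280,260) if n=="scene" else (370,170,470,270),5,n+"11c")
```

```text
t 14.33 pump-frame TCP mm [  39.7 -459.3  111.6] rot [179.9   0.2 128.6] w 64.00 F [ 0.5 -0.5  0.5] M [0.   0.01 0.02] q7 1.55
[ 0.40417097 -0.29181249  0.11161843]
tool shift cm [-0.21  0.71 10.36] spin 0.002
```

View pics/scene11c.png

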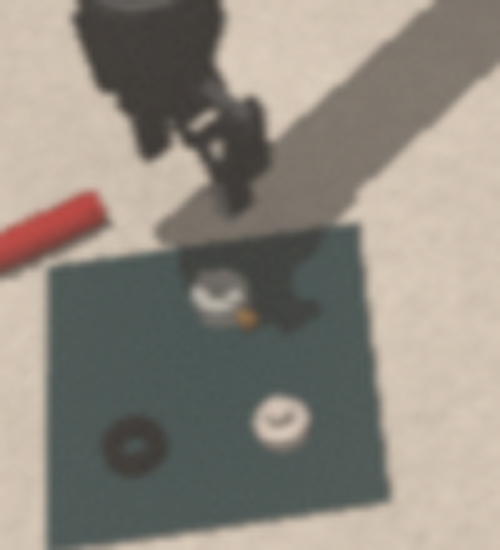

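View pics/top11c.png

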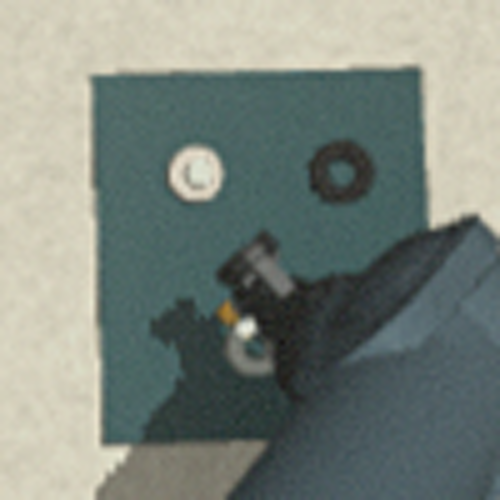

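The jaws are lined up along the screw axis, with the black ring and the cap well clear. I'll pinch lightly along the screw axis first, which fixes the collar's position in that direction.

>>> {"api": "arm_command", "payload": {"increments": [{"x": -0.2, "y": 0.7, "z": 2.0, "spin": 0, "jaw": -0.5}, {"x": 0, "y": 0, "z": 3.0, "spin": 0, "jaw": -0.5}, {"x": 0, "y": 0, "z": 3.0, "spin": 0, "jaw": -0.5}, {"x": 0, "y": 0, "z": 1.8, "spin": 0, "jaw": -0.5}, {"x": 0, "y": 0, "z": 0.6, "spin": 0, "jaw": -0.5}], "newtons": 20}}

```text
time: 14.85
eef_pos: [0.4081, -0.2875, 0.0049]
eef_rot: [-3.141, -0.002, 2.243]
force: [-0.9, -0.5, 0.1]
grip_width: 0.0642
```

>>> {"api": "arm_command", "payload": {"increments": [{"x": 0, "y": 0, "z": 0, "spin": 0, "jaw": -0.4}, {"x": 0, "y": 0, "z": 0, "spin": 0, "jaw": -0.3}, {"x": 0, "y": 0, "z": 0, "spin": 0, "jaw": -0.2}, {"x": 0, "y": 0, "z": 0, "spin": 0, "jaw": -0.15}, {"x": 0, "y": 0, "z": 0, "spin": 0, "jaw": -0.1}]}}

```text
time: 15.27
eef_pos: [0.4094, -0.289, 0.0076]
eef_rot: [3.14, 0.003, 2.241]
force: [1.5, -0.3, 0.1]
grip_width: 0.047
```

Run:
```python
from h import *
o=where(); print(o["eef_pos"])
```

```text
t 15.27 pump-frame TCP mm [  43.5 -454.7    7.6] rot [1.799e+02 1.000e-01 1.284e+02] w 47.03 F [ 1.5 -0.3  0.1] M [ 0.01 -0.07  0.01] q7 1.70
[ 0.40941894 -0.28897008  0.00761382]
```

>>> {"api": "arm_command", "payload": {"increments": [{"x": 0, "y": 0, "z": 0, "spin": 0, "jaw": 0}, {"x": 0, "y": 0, "z": 0, "spin": 0, "jaw": 0}, {"x": 0, "y": 0, "z": 0, "spin": 0, "jaw": 0}, {"x": 0, "y": 0, "z": 0, "spin": 0, "jaw": 0}, {"x": 0, "y": 0, "z": 0, "spin": 0, "jaw": 0}]}}

```text
time: 15.68
eef_pos: [0.4093, -0.289, 0.0077]
eef_rot: [3.14, 0.002, 2.241]
force: [-0.7, 2.0, 6.7]
grip_width: 0.0452
```

Run:
```python
from h import *
o=where(); print(o["eef_pos"])
for n in("scene","top"):
  im=grab(n,"12"); im=np.clip(im*1.5,0,255).astype(np.uint8)
  crop(im,(190,170,260,240) if n=="scene" else (385,190,455,270),7,n+"12c")
```

```text
t 15.68 pump-frame TCP mm [  43.4 -454.7    7.7] rot [1.799e+02 1.000e-01 1.284e+02] w 45.25 F [-0.7  2.   6.7] M [ 0.3   0.06 -0.05] q7 1.70
[ 0.40934513 -0.28895905  0.00767713]
```

View pics/scene12c.png

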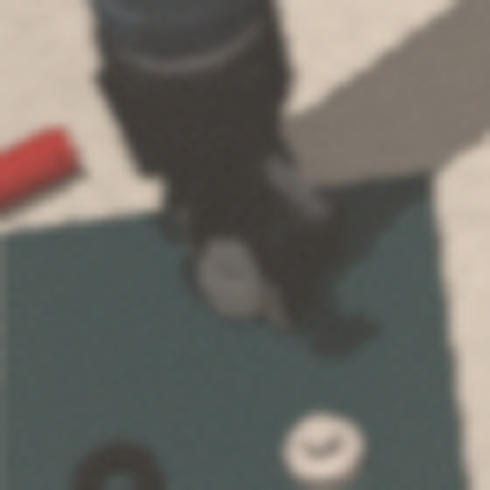

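View pics/top12c.png

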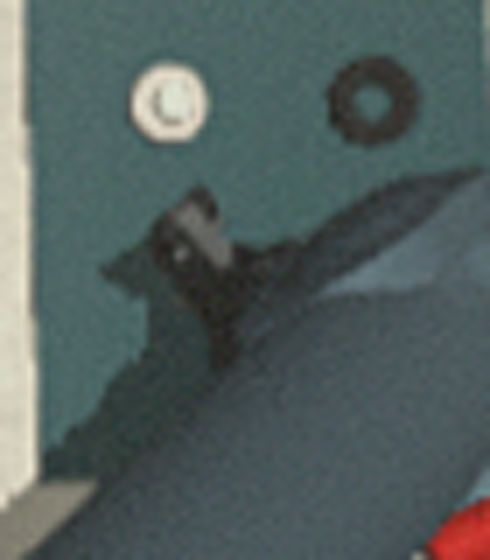

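The width of 45.2 mm is less than the expected 47 mm, so the collar may be tipping in this pinch. Opening gently and checking.

>>> {"api": "arm_command", "payload": {"increments": [{"x": 0, "y": 0, "z": 0, "spin": 0, "jaw": -0.1}, {"x": 0, "y": 0, "z": 0, "spin": 0, "jaw": -0.15}, {"x": 0, "y": 0, "z": 0, "spin": 0, "jaw": -0.3}, {"x": 0, "y": 0, "z": -1.5, "spin": 0, "jaw": -0.5}, {"x": 0, "y": 0, "z": -2.0, "spin": 0, "jaw": -0.5}]}}

```text
time: 16.2
eef_pos: [0.4063, -0.2874, 0.0402]
eef_rot: [-3.139, -0.004, 2.241]
force: [0.5, -0.2, 0.3]
grip_width: 0.0643
```

>>> {"api": "arm_command", "payload": {"increments": [{"x": 0, "y": 0, "z": -3.0, "spin": 0.12, "jaw": -0.4}, {"x": 0, "y": 0, "z": -2.0, "spin": 0.12, "jaw": -0.4}, {"x": 0, "y": 0, "z": 0, "spin": 0.12, "jaw": -0.4}, {"x": 0, "y": 0, "z": 0, "spin": 0.12, "jaw": -0.4}, {"x": 0, "y": 0, "z": 0, "spin": 0.12, "jaw": -0.4}]}}

```text
time: 16.62
eef_pos: [0.4084, -0.2883, 0.0918]
eef_rot: [3.14, -0.0, 1.635]
force: [-0.2, 0.0, -0.2]
grip_width: 0.0596
```

Run:
```python
from h import *
o=where(); print(o["eef_pos"])
for n in("scene","top"):
  im=grab(n,"13"); im=np.clip(im*1.5,0,255).astype(np.uint8)
  crop(im,(190,170,260,240) if n=="scene" else (385,190,455,270),7,n+"13c")
```

```text
t 16.62 pump-frame TCP mm [  42.3 -454.4   91.8] rot [179.9  -0.   93.7] w 59.60 F [-0.2  0.  -0.2] M [-0.07 -0.   -0.  ] q7 1.07
[ 0.40837279 -0.28827896  0.09176356]
```

View pics/scene13c.png

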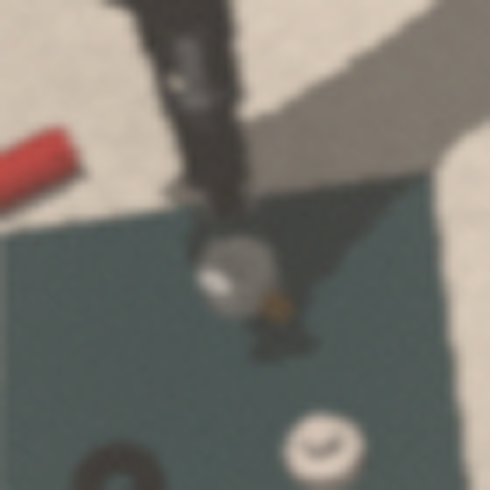

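View pics/top13c.png

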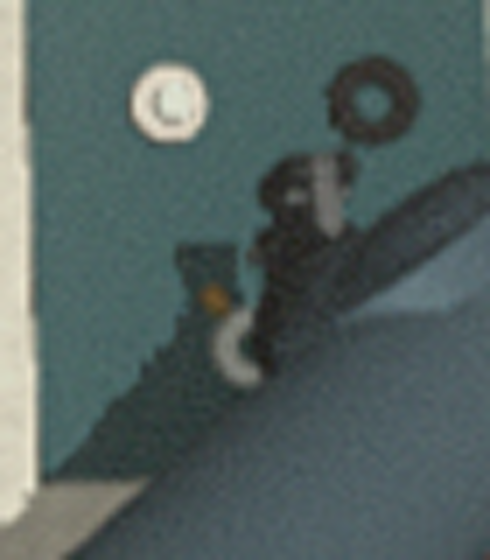

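>>> {"api": "arm_command", "payload": {"increments": [{"x": 0, "y": 0, "z": 0, "spin": 0.12, "jaw": -0.3}, {"x": 0, "y": 0, "z": -1.0, "spin": 0.12, "jaw": -0.3}, {"x": 0, "y": 0, "z": -1.0, "spin": 0.12, "jaw": -0.3}, {"x": 0, "y": 0, "z": -1.0, "spin": 0.12, "jaw": -0.3}, {"x": 0, "y": 0, "z": 0, "spin": 0.12, "jaw": -0.3}]}}

```text
time: 17.13
eef_pos: [0.4089, -0.2892, 0.1227]
eef_rot: [3.139, -0.0, 1.038]
force: [0.2, -0.1, -0.4]
grip_width: 0.0553
```

>>> {"api": "arm_command", "payload": {"increments": [{"x": 0, "y": 0, "z": 0, "spin": 0.12, "jaw": -0.3}, {"x": 0, "y": 0, "z": 0, "spin": 0.12, "jaw": -0.3}, {"x": 0, "y": 0, "z": 0, "spin": 0.12, "jaw": -0.3}, {"x": 0, "y": 0, "z": 0, "spin": 0, "jaw": -0.3}, {"x": 0, "y": 0, "z": 0, "spin": 0, "jaw": -0.3}]}}

```text
time: 17.55
eef_pos: [0.4077, -0.2884, 0.1209]
eef_rot: [-3.141, 0.001, 0.686]
force: [-0.8, 0.2, 1.0]
grip_width: 0.0552
```

Run:
```python
from h import *
o=where(); print(o["eef_pos"])
for n in("scene","top"):
  im=grab(n,"14"); im=np.clip(im*1.5,0,255).astype(np.uint8)
  crop(im,(200,180,250,230) if n=="scene" else (390,205,440,265),10,n+"14c")
```

```text
t 17.55 pump-frame TCP mm [  41.7 -454.8  120.9] rot [-1.80e+02  1.00e-01  3.93e+01] w 55.24 F [-0.8  0.2  1. ] M [ 0.02 -0.02 -0.01] q7 0.27
[ 0.40766336 -0.28843241  0.12088588]
```

View pics/scene14c.png

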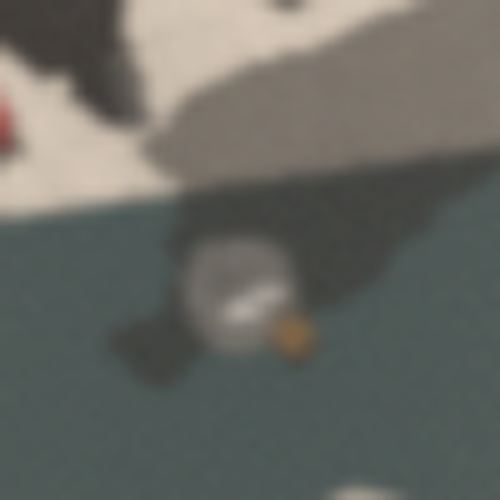

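View pics/top14c.png

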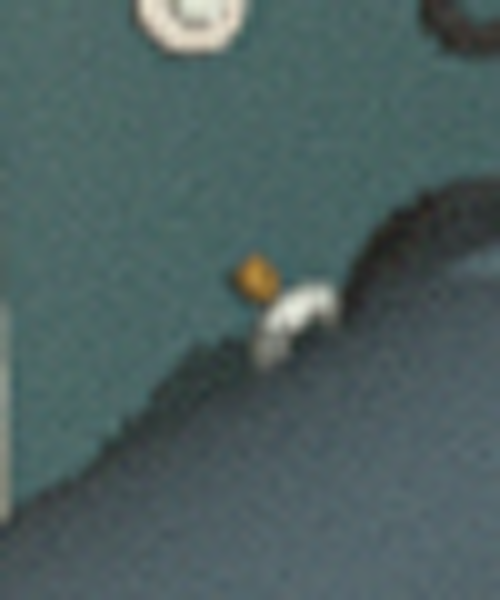

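The collar sits flat and hasn't moved: its screw is at (415.2,232.2) in the top view, as before. Now the real grasp across its y sides.

Run:
```python
from h import *
to([.4055,-.2932,.007],np.radians(38.5))
```

```text
tool shift cm [-0.49  0.23 11.41] spin 0.012
```

>>> {"api": "arm_command", "payload": {"increments": [{"x": -0.5, "y": 0.23, "z": 2.5, "spin": 0.012, "jaw": -0.3}, {"x": 0, "y": 0, "z": 3.0, "spin": 0, "jaw": -0.3}, {"x": 0, "y": 0, "z": 3.0, "spin": 0, "jaw": -0.3}, {"x": 0, "y": 0, "z": 2.2, "spin": 0, "jaw": -0.3}, {"x": 0, "y": 0, "z": 0.8, "spin": 0, "jaw": -0.2}]}}

```text
time: 18.07
eef_pos: [0.4039, -0.2916, 0.0036]
eef_rot: [-3.137, 0.001, 0.671]
force: [-0.4, -0.2, 0.0]
grip_width: 0.0515
```

>>> {"api": "arm_command", "payload": {"increments": [{"x": 0, "y": 0, "z": 0, "spin": 0, "jaw": -0.1}, {"x": 0, "y": 0, "z": 0, "spin": 0, "jaw": 0}, {"x": 0, "y": 0, "z": 0, "spin": 0, "jaw": 0.1}, {"x": 0, "y": 0, "z": 0, "spin": 0, "jaw": 0.15}, {"x": 0, "y": 0, "z": 0, "spin": 0, "jaw": 0.2}]}}

```text
time: 18.48
eef_pos: [0.4066, -0.294, 0.0075]
eef_rot: [3.139, -0.001, 0.669]
force: [-0.2, 0.1, -0.5]
grip_width: 0.0345
```

Run:
```python
from h import *
o=where(); print(o["eef_pos"])
```

```text
t 18.48 pump-frame TCP mm [  42.8 -460.3    7.5] rot [ 1.799e+02 -1.000e-01  3.830e+01] w 34.50 F [-0.2  0.1 -0.5] M [-0.02 -0.01  0.04] q7 0.40
[ 0.40664825 -0.29396037  0.00749313]
```

>>> {"api": "arm_command", "payload": {"increments": [{"x": 0, "y": 0, "z": 0.2, "spin": 0, "jaw": 0.15}, {"x": 0, "y": 0, "z": 0.15, "spin": 0, "jaw": 0.15}, {"x": 0, "y": 0, "z": 0, "spin": 0, "jaw": 0.2}, {"x": 0, "y": 0, "z": 0, "spin": 0, "jaw": 0.3}, {"x": 0, "y": 0, "z": 0, "spin": 0, "jaw": 0.5}], "newtons": 30}}

```text
time: 18.9
eef_pos: [0.4059, -0.2935, 0.003]
eef_rot: [3.141, -0.0, 0.669]
force: [0.3, 0.3, 2.0]
grip_width: 0.0321
```

>>> {"api": "arm_command", "payload": {"increments": [{"x": 0, "y": 0, "z": 0, "spin": 0, "jaw": 1}, {"x": 0, "y": 0, "z": 0, "spin": 0, "jaw": 1}, {"x": 0, "y": 0, "z": 0, "spin": 0, "jaw": 1}, {"x": 0, "y": 0, "z": 0, "spin": 0, "jaw": 1}, {"x": 0, "y": 0, "z": 0, "spin": 0, "jaw": 1}]}}

```text
time: 19.32
eef_pos: [0.4059, -0.2934, 0.0029]
eef_rot: [3.141, -0.0, 0.669]
force: [-0.4, 0.5, 3.3]
grip_width: 0.0318
```

Run:
```python
from h import *
o=where(); print(o["eef_pos"])
for n in("scene","top"):
  im=grab(n,"15"); im=np.clip(im*1.5,0,255).astype(np.uint8)
  crop(im,(200,180,250,230) if n=="scene" else (390,205,440,265),10,n+"15c")
```

```text
t 19.32 pump-frame TCP mm [  41.9 -460.1    2.9] rot [180.   -0.   38.3] w 31.79 F [-0.4  0.5  3.3] M [ 0.1  -0.08  0.04] q7 0.40
[ 0.40589722 -0.29344546  0.00294122]
```

View pics/scene15c.png

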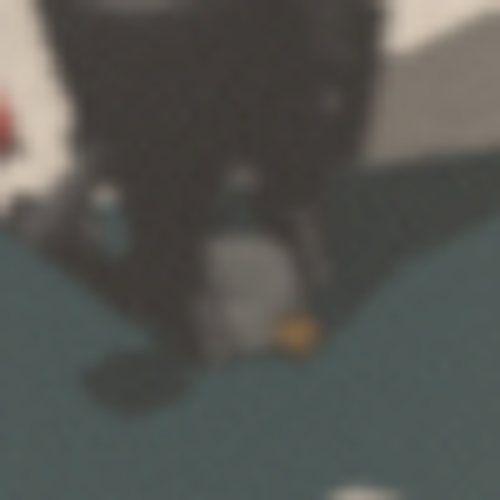

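View pics/top15c.png

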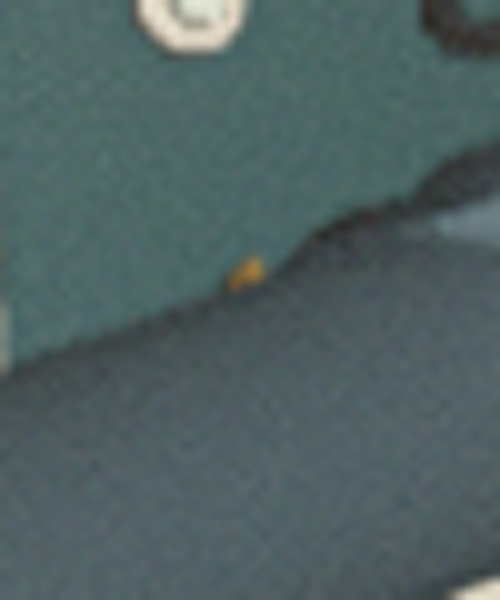

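The width reads 31.8 mm, which is 0.963 of 33 mm and the same scale as the other pinches. The 45.25 mm reading was therefore a true 47 mm contact. That puts the collar axis about 1.0 mm behind the TCP in tool x, with the underside level with the TCP. Lifting.

>>> {"api": "arm_command", "payload": {"increments": [{"x": 0, "y": 0, "z": -0.5, "spin": 0, "jaw": 1}, {"x": 0, "y": 0, "z": -1.5, "spin": 0, "jaw": 1}, {"x": 0, "y": 0, "z": -2.5, "spin": 0, "jaw": 1}, {"x": 0, "y": 0, "z": -3.0, "spin": 0, "jaw": 1}, {"x": 0, "y": 0, "z": -3.0, "spin": 0.1, "jaw": 1}]}}

```text
time: 19.83
eef_pos: [0.4041, -0.2927, 0.1082]
eef_rot: [-3.139, 0.001, 0.566]
force: [0.6, -1.1, -0.5]
grip_width: 0.0322
```

>>> {"api": "arm_command", "payload": {"increments": [{"x": 0, "y": 0, "z": -3.0, "spin": 0.1, "jaw": 1}, {"x": 0, "y": 0, "z": -3.0, "spin": 0.1, "jaw": 1}, {"x": 0, "y": 0, "z": -3.0, "spin": 0.1, "jaw": 1}, {"x": 0, "y": 0, "z": -2.5, "spin": 0.1, "jaw": 1}, {"x": 0, "y": 0, "z": -1.5, "spin": 0.1, "jaw": 1}]}}

```text
time: 20.25
eef_pos: [0.4054, -0.2943, 0.2396]
eef_rot: [3.138, 0.001, 0.063]
force: [0.3, 0.2, -0.0]
grip_width: 0.032
```

>>> {"api": "arm_command", "payload": {"increments": [{"x": 0, "y": 0, "z": 0, "spin": 0.1, "jaw": 1}, {"x": 0, "y": 0, "z": 0, "spin": 0.1, "jaw": 1}, {"x": 0, "y": 0, "z": 0, "spin": 0.1, "jaw": 1}, {"x": 0, "y": 0, "z": 0, "spin": 0.1, "jaw": 1}, {"x": 0, "y": 0, "z": 0, "spin": 0.05, "jaw": 1}]}}

```text
time: 20.67
eef_pos: [0.4047, -0.2929, 0.2371]
eef_rot: [-3.141, 0.002, -0.386]
force: [-0.3, 0.1, -0.8]
grip_width: 0.0318
```

Run:
```python
from h import *
o=where(); print(o["eef_pos"]); to(P(.001,0,.230),np.radians(-22))
for n in("scene","top"):
  im=grab(n,"16"); im=np.clip(im*1.5,0,255).astype(np.uint8)
  crop(im,(170,110,250,200) if n=="scene" else (390,205,460,275),6,n+"16c")
```

```text
t 20.67 pump-frame TCP mm [  40.6 -460.1  237.1] rot [-1.80e+02  1.00e-01 -2.21e+01] w 31.78 F [-0.3  0.1 -0.8] M [ 0.01 -0.01  0.03] q7 -0.88
[ 0.40470915 -0.29286303  0.23711568]
tool shift cm [ -4.05 -46.     0.75] spin -0.002
```

View pics/scene16c.png

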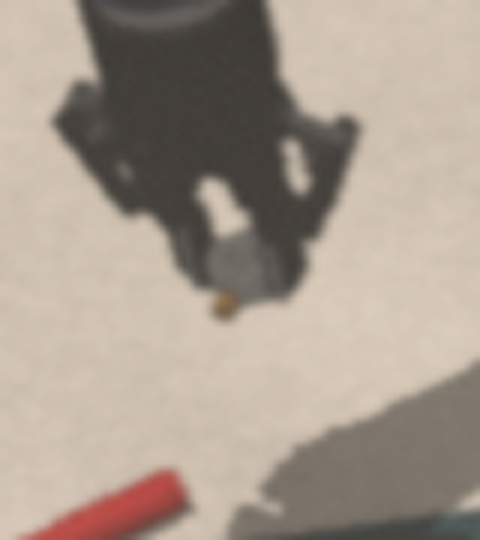

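The collar is held with the screw free. Carrying it to the pump.

>>> {"api": "arm_command", "payload": {"increments": [{"x": -0.2, "y": -2.0, "z": 0, "spin": 0, "jaw": 1}, {"x": -0.3, "y": -3.7, "z": 0, "spin": 0, "jaw": 1}, {"x": -0.35, "y": -3.7, "z": 0, "spin": 0, "jaw": 1}, {"x": -0.35, "y": -3.7, "z": 0, "spin": 0, "jaw": 1}, {"x": -0.35, "y": -3.7, "z": 0, "spin": 0, "jaw": 1}]}}

```text
time: 21.18
eef_pos: [0.4531, -0.1305, 0.237]
eef_rot: [-3.14, 0.001, -0.381]
force: [1.2, -0.0, 0.4]
grip_width: 0.0319
```

>>> {"api": "arm_command", "payload": {"increments": [{"x": -0.3, "y": -3.7, "z": 0, "spin": 0, "jaw": 1}, {"x": -0.3, "y": -3.7, "z": 0, "spin": 0, "jaw": 1}, {"x": -0.35, "y": -3.7, "z": 0, "spin": 0, "jaw": 1}, {"x": -0.35, "y": -3.7, "z": 0, "spin": 0, "jaw": 1}, {"x": -0.35, "y": -3.7, "z": 0, "spin": 0, "jaw": 1}]}}

```text
time: 21.6
eef_pos: [0.5068, 0.048, 0.2373]
eef_rot: [-3.141, 0.001, -0.379]
force: [0.6, -0.6, -0.7]
grip_width: 0.032
```

>>> {"api": "arm_command", "payload": {"increments": [{"x": -0.35, "y": -3.6, "z": 0, "spin": 0, "jaw": 1}, {"x": -0.3, "y": -3.0, "z": 0, "spin": 0, "jaw": 1}, {"x": -0.2, "y": -1.8, "z": 0, "spin": 0, "jaw": 1}, {"x": 0, "y": 0, "z": 0, "spin": 0, "jaw": 1}, {"x": 0, "y": 0, "z": 0, "spin": 0, "jaw": 1}]}}

```text
time: 22.02
eef_pos: [0.5303, 0.1271, 0.2374]
eef_rot: [3.139, -0.0, -0.379]
force: [0.6, -0.2, -0.4]
grip_width: 0.032
```

Run:
```python
from h import *
o=where(); print(o["eef_pos"]); to(P(.001,0,.200),np.radians(-22))
R=Ro.from_euler("xyz",o["eef_rot"]).as_matrix(); 
sc=o["eef_pos"]+R@[-.001+.025,0,-.009]
for n in("scene","top"):
  im=grab(n,"17"); print(n,"pred screw",proj(n,sc)[0])
  x0,y0=(335,140) if n=="scene" else (230,150); c=im[y0:y0+80,x0:x0+80].astype(int)
  m=(c[:,:,2]-c[:,:,0]>22)&(c[:,:,1]-c[:,:,0]>8); ys,xs=np.nonzero(m); print([(x+x0,y+y0,c[y,x,2]-c[y,x,0]) for x,y in zip(xs,ys)][:40])
  im=np.clip(im*1.5,0,255).astype(np.uint8)
  crop(im,(335,120,425,220) if n=="scene" else (220,150,310,230),6,n+"17c")
```

```text
t 22.02 pump-frame TCP mm [ -0.3 -23.6 237.4] rot [179.9  -0.  -21.7] w 31.98 F [ 0.6 -0.2 -0.4] M [-0.02  0.04  0.01] q7 -1.87
[0.530296   0.12712256 0.23737566]
tool shift cm [ 0.14 -2.37  3.73] spin 0.005
scene pred screw [370.37098546 173.0839557 ]
[(np.int64(370), np.int64(171), np.int64(28)), (np.int64(371), np.int64(171), np.int64(30)), (np.int64(372), np.int64(171), np.int64(23)), (np.int64(369), np.int64(172), np.int64(24)), (np.int64(370), np.int64(172), np.int64(34)), (np.int64(371), np.int64(172), np.int64(36)), (np.int64(372), np.int64(172), np.int64(28)), (np.int64(369), np.int64(173), np.int64(27)), (np.int64(370), np.int64(173), np.int64(32)), (np.int64(371), np.int64(173), np.int64(33)), (np.int64(372), np.int64(173), np.int64(28)), (np.int64(370), np.int64(174), np.int64(26)), (np.int64(371), np.int64(174), np.int64(28)), (np.int64(372), np.int64(174), np.int64(25)), (np.int64(366), np.int64(212), np.int64(30)), (np.int64(367), np.int64(212), np.int64(33)), (np.int64(368), np.int64(212), np.int64(33)), (np.int64(369), np.int64(212), np.int64(32)), (np.int64(370), np
[... 339 characters left out ...]
nt64(35)), (np.int64(373), np.int64(213), np.int64(34)), (np.int64(374), np.int64(213), np.int64(32)), (np.int64(375), np.int64(213), np.int64(32)), (np.int64(371), np.int64(214), np.int64(30)), (np.int64(372), np.int64(214), np.int64(31)), (np.int64(373), np.int64(214), np.int64(30)), (np.int64(374), np.int64(214), np.int64(31)), (np.int64(375), np.int64(214), np.int64(32)), (np.int64(376), np.int64(214), np.int64(34)), (np.int64(377), np.int64(214), np.int64(34)), (np.int64(378), np.int64(214), np.int64(34)), (np.int64(379), np.int64(214), np.int64(34)), (np.int64(380), np.int64(214), np.int64(33)), (np.int64(381), np.int64(214), np.int64(32))]
top pred screw [270.1742314  182.37023392]
[]
```

View pics/scene17c.png

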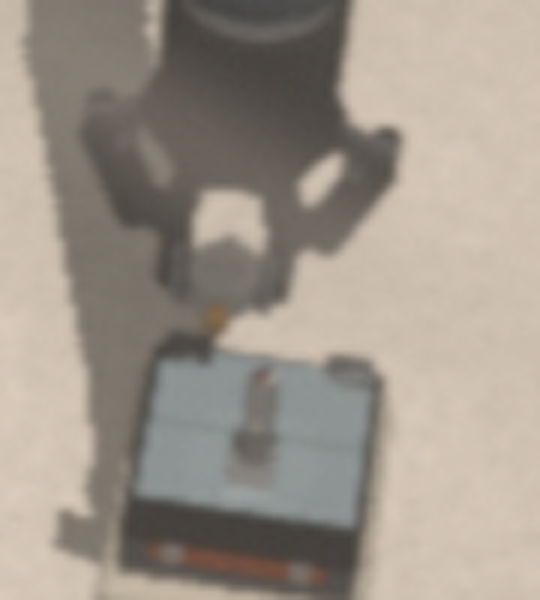

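View pics/top17c.png

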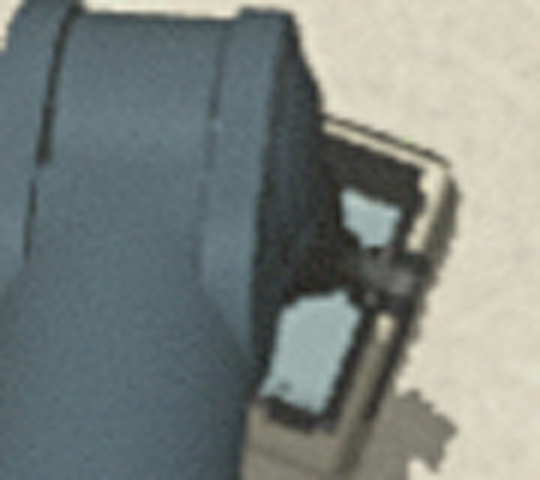

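The screw is at (370.8,172.4) against a predicted (370.4,173.1), so it's pointing squarely along tool x. Moving over the shaft.

>>> {"api": "arm_command", "payload": {"increments": [{"x": 0.07, "y": -1.2, "z": 0.7, "spin": 0, "jaw": 1}, {"x": 0.07, "y": -1.17, "z": 1.0, "spin": 0.005, "jaw": 1}, {"x": 0, "y": 0, "z": 1.0, "spin": 0, "jaw": 1}, {"x": 0, "y": 0, "z": 0.9, "spin": 0, "jaw": 1}, {"x": 0, "y": 0, "z": 0, "spin": 0, "jaw": 1}]}}

```text
time: 22.53
eef_pos: [0.5386, 0.1464, 0.1997]
eef_rot: [3.138, 0.003, -0.389]
force: [-1.3, 0.1, -0.5]
grip_width: 0.0317
```

>>> {"api": "arm_command", "payload": {"increments": [{"x": 0, "y": 0, "z": 0, "spin": 0, "jaw": 1}, {"x": 0, "y": 0, "z": 0, "spin": 0, "jaw": 1}, {"x": 0, "y": 0, "z": 0, "spin": 0, "jaw": 1}, {"x": 0, "y": 0, "z": 0, "spin": 0, "jaw": 1}, {"x": 0, "y": 0, "z": 0, "spin": 0, "jaw": 1}]}}

```text
time: 22.95
eef_pos: [0.541, 0.1488, 0.2022]
eef_rot: [-3.141, -0.001, -0.386]
force: [-0.1, -0.4, -0.6]
grip_width: 0.0323
```

Run:
```python
from h import *
o=where(); print(o["eef_pos"]); to(P(.001,0,.200),np.radians(-22))
n="scene"
im=grab(n,"18"); im=np.clip(im*1.5,0,255).astype(np.uint8)
crop(im,(355,150,405,200),10,n+"18c")
```

```text
t 22.95 pump-frame TCP mm [  1.5   0.5 202.2] rot [-180.    -0.   -22.1] w 32.27 F [-0.1 -0.4 -0.6] M [-0.02 -0.02 -0.01] q7 -1.86
[0.54100117 0.14875966 0.20223867]
tool shift cm [-0.05  0.05  0.22] spin -0.002
```

View pics/scene18c.png

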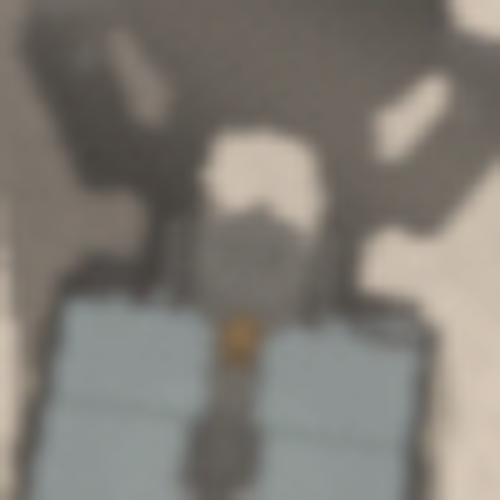

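Aligned. Going down slowly and watching the force.

>>> {"api": "arm_command", "payload": {"increments": [{"x": -0.05, "y": 0.05, "z": 0.2, "spin": -0.002, "jaw": 1}, {"x": 0, "y": 0, "z": 0.3, "spin": 0, "jaw": 1}, {"x": 0, "y": 0, "z": 0.3, "spin": 0, "jaw": 1}, {"x": 0, "y": 0, "z": 0.2, "spin": 0, "jaw": 1}, {"x": 0, "y": 0, "z": 0, "spin": 0, "jaw": 1}]}}

```text
time: 23.42
eef_pos: [0.5395, 0.1485, 0.191]
eef_rot: [3.141, 0.001, -0.384]
force: [-0.3, -0.2, -0.6]
grip_width: 0.0318
```

>>> {"api": "arm_command", "payload": {"increments": [{"x": 0, "y": 0, "z": 0.1, "spin": 0, "jaw": 1}, {"x": 0, "y": 0, "z": 0.1, "spin": 0, "jaw": 1}, {"x": 0, "y": 0, "z": 0.1, "spin": 0, "jaw": 1}, {"x": 0, "y": 0, "z": 0.1, "spin": 0, "jaw": 1}, {"x": 0, "y": 0, "z": 0.1, "spin": 0, "jaw": 1}]}}

```text
time: 23.83
eef_pos: [0.5401, 0.1486, 0.1867]
eef_rot: [-3.142, -0.0, -0.384]
force: [0.3, -0.3, -0.1]
grip_width: 0.0317
```

Run:
```python
from h import *
o=where(); print(o["eef_pos"]); to(P(.001,0,.166),np.radians(-22))
```

```text
t 23.83 pump-frame TCP mm [ 8.000e-01 -1.000e-01  1.867e+02] rot [-180.   -0.  -22.] w 31.68 F [ 0.3 -0.3 -0.1] M [0.03 0.01 0.01] q7 -1.85
[0.54010468 0.14855228 0.18668954]
tool shift cm [ 0.02 -0.01  2.07] spin -0.0
```

>>> {"api": "arm_command", "payload": {"increments": [{"x": 0, "y": 0, "z": 0.1, "spin": 0, "jaw": 1}, {"x": 0, "y": 0, "z": 0.1, "spin": 0, "jaw": 1}, {"x": 0, "y": 0, "z": 0.1, "spin": 0, "jaw": 1}, {"x": 0, "y": 0, "z": 0.1, "spin": 0, "jaw": 1}, {"x": 0, "y": 0, "z": 0.1, "spin": 0, "jaw": 1}]}}

```text
time: 24.25
eef_pos: [0.5401, 0.1486, 0.1817]
eef_rot: [-3.142, 0.0, -0.384]
force: [0.2, 0.4, -0.0]
grip_width: 0.0321
```

>>> {"api": "arm_command", "payload": {"increments": [{"x": 0, "y": 0, "z": 0.1, "spin": 0, "jaw": 1}, {"x": 0, "y": 0, "z": 0.1, "spin": 0, "jaw": 1}, {"x": 0, "y": 0, "z": 0.1, "spin": 0, "jaw": 1}, {"x": 0, "y": 0, "z": 0.1, "spin": 0, "jaw": 1}, {"x": 0, "y": 0, "z": 0.1, "spin": 0, "jaw": 1}]}}

```text
time: 24.67
eef_pos: [0.5401, 0.1486, 0.1767]
eef_rot: [-3.142, -0.0, -0.384]
force: [1.3, 0.6, -0.6]
grip_width: 0.0318
```

Run:
```python
from h import *
o=where(); print(o["eef_pos"]); to(P(.001,0,.166),np.radians(-22))
```

```text
t 24.67 pump-frame TCP mm [  0.8  -0.  176.7] rot [-180.   -0.  -22.] w 31.77 F [ 1.3  0.6 -0.6] M [ 0.03 -0.05 -0.09] q7 -1.84
[0.54010081 0.14857153 0.17668582]
tool shift cm [ 0.02 -0.    1.07] spin -0.0
```

>>> {"api": "arm_command", "payload": {"increments": [{"x": 0.02, "y": 0, "z": 0.1, "spin": 0, "jaw": 1}, {"x": 0, "y": 0, "z": 0.1, "spin": 0, "jaw": 1}, {"x": 0, "y": 0, "z": 0.1, "spin": 0, "jaw": 1}, {"x": 0, "y": 0, "z": 0.1, "spin": 0, "jaw": 1}, {"x": 0, "y": 0, "z": 0.1, "spin": 0, "jaw": 1}]}}

```text
time: 25.08
eef_pos: [0.5402, 0.1485, 0.1716]
eef_rot: [3.142, 0.0, -0.384]
force: [1.1, -0.0, -0.7]
grip_width: 0.0318
```

>>> {"api": "arm_command", "payload": {"increments": [{"x": 0, "y": 0, "z": 0.1, "spin": 0, "jaw": 1}, {"x": 0, "y": 0, "z": 0.1, "spin": 0, "jaw": 1}, {"x": 0, "y": 0, "z": 0.1, "spin": 0, "jaw": 1}, {"x": 0, "y": 0, "z": 0.1, "spin": 0, "jaw": 1}, {"x": 0, "y": 0, "z": 0.1, "spin": 0, "jaw": 1}]}}

```text
time: 25.5
eef_pos: [0.5403, 0.1485, 0.1667]
eef_rot: [3.142, 0.0, -0.384]
force: [-0.6, -0.6, -0.8]
grip_width: 0.0317
```

>>> {"api": "arm_command", "payload": {"increments": [{"x": 0, "y": 0, "z": 0, "spin": 0, "jaw": 1}, {"x": 0, "y": 0, "z": 0, "spin": 0, "jaw": 1}, {"x": 0, "y": 0, "z": 0, "spin": 0, "jaw": 1}, {"x": 0, "y": 0, "z": 0, "spin": 0, "jaw": 1}, {"x": 0, "y": 0, "z": 0, "spin": 0, "jaw": 1}]}}

```text
time: 25.92
eef_pos: [0.5403, 0.1485, 0.1668]
eef_rot: [-3.142, -0.0, -0.384]
force: [-0.2, 1.1, -1.7]
grip_width: 0.0317
```

Run:
```python
from h import *
o=where(); print(o["eef_pos"]); to(P(.001,0,.166),np.radians(-22))
R=Ro.from_euler("xyz",o["eef_rot"]).as_matrix(); sc=o["eef_pos"]+R@[-.001+.025,0,-.009]
for n in("scene","top"):
  im=grab(n,"19"); print(n,"pred screw",proj(n,sc)[0]); b=im.copy(); im=np.clip(im*1.5,0,255).astype(np.uint8)
  if n=="scene":
    c=b[170:200,360:400].astype(int);m=(c[:,:,2]-c[:,:,0]>22)&(c[:,:,1]-c[:,:,0]>8); ys,xs=np.nonzero(m);print(xs.mean()+360,ys.mean()+170,m.sum())
  crop(im,(350,150,410,215) if n=="scene" else (220,150,310,230),8 if n=="scene" else 6,n+"19c")
```

```text
t 25.92 pump-frame TCP mm [  1.   -0.  166.8] rot [-180.   -0.  -22.] w 31.69 F [-0.2  1.1 -1.7] M [-0.02  0.05 -0.  ] q7 -1.83
[0.54031006 0.14849125 0.16681985]
tool shift cm [ 0.   -0.    0.08] spin -0.0
scene pred screw [376.79232553 192.5267353 ]
377.0 192.0 9
top pred screw [265.10218723 182.10093534]
```

View pics/scene19c.png

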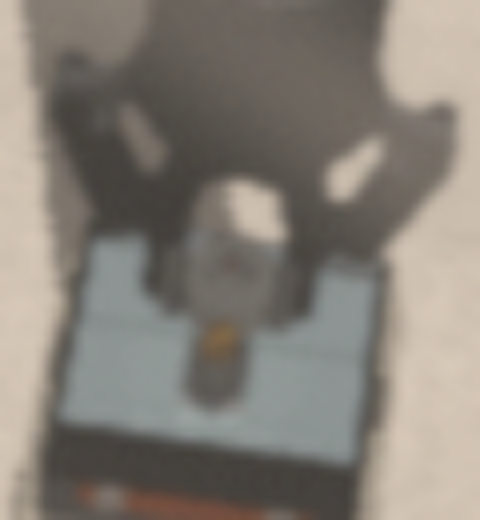

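View pics/top19c.png

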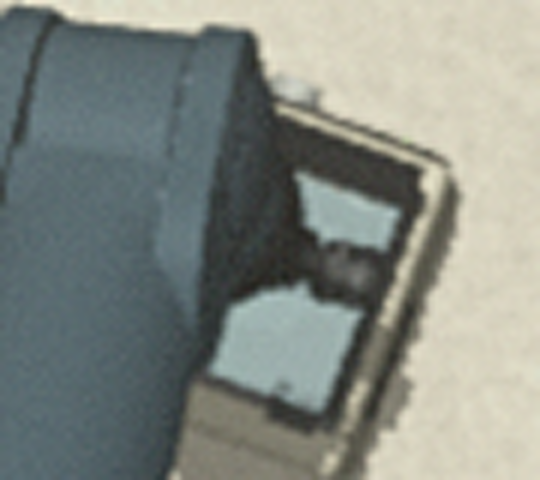

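The collar is on the shaft, level and free of contact force. The screw is at (377,192) against a predicted (376.8,192.5), and the cover is shut. Handing in.

Run:
```python
from h import *
from cell import close_job
where(); print(close_job())
```

```text
t 26.02 pump-frame TCP mm [  1.   -0.  166.8] rot [-180.   -0.  -22.] w 31.78 F [-0.1 -0.1 -0.9] M [ 0.01  0.01 -0.03] q7 -1.83
the job is handed in; nothing more can be done
None
```

The job is handed in at 26.0 s: the cover is shut, the flat faces the front, and the collar is held on the shaft ready for you to tighten.

- **Cover:** I pushed it down until it stopped firmly at 13 N.
- **Shaft:** I pinched it with a fingertip on the flat; the width read 10.7 mm, against 13.3 mm on the round. I then turned it about 50° so the flat faces the front, at -22° in world yaw. The red mark also moved round to the front side.
- **Collar:** I gripped it at its y sides and lowered it over the shaft with the screw over the flat. No contact force showed on the way down.

**Last checks:**
- The tool is level, with yaw at -22.0°.
- The collar's underside is about 25 mm above the cover, so the screw is about 34 mm up (the flat's middle is at 33 mm).
- The force at the wrist is about 1 N or less.
- The screw is within about 0.5 px of where it should be in the scene view. The top view of it was blocked by the arm, so its direction was checked in one view only.

**Checks that disagreed:**
- The finger opening reads about 4% low. A pinch along the screw axis looked too narrow at 45.2 mm until the other pinches showed the same scale.
- The top view put the shaft axis about 3 mm off, so I used the position found by pinching instead.
- My first two move calls were refused, and nothing moved.

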